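# Lay out a belt-drive overhaul in assembly order

### The job

Lay the belt-drive parts out flat on the black mat in assembly order: a straight, evenly spaced row along the mat's middle line between the bearing housing and the dish of screws, with the ball bearing next to the housing, the end cover in the middle and the pulley next to the dish. Keep the small parts with their mates: the bronze spacer ring over the spigot on top of the cover, and the yellow taper bush flange-up, fully down in the pulley's bore. Leave the black sleeve and the grease tin where they stand.

Things in the scene. Friction and masses are not known exactly. Their poses are not given: they have to be found in the camera images.
- mat: black ribbed rubber mat, 125 mm wide (its x), 600 mm long (its y), 3 mm thick, fixed to the bench, its long side running roughly left to right in front of the robot. Origin: centre of its underside, on the bench top; z up. Its middle line is its y axis
- housing: bearing housing, a round pale aluminium casting standing fixed near one end of the mat (either end), centred on the mat's middle line: flange with four lugs, 100 mm over the lugs, barrel 76 mm across and 44 mm tall with an open 55 mm pocket in its top. Origin: centre of its underside, on the mat. 240 mm from the mat's centre
- dish: round stainless dish, 90 mm across, 22 mm tall, with dark cap screws lying in it, fixed near the other end of the mat, centred on the middle line. Origin: centre of its underside, on the mat. 240 mm from the mat's centre, thus 480 mm from the housing
- bearing: ball bearing lying flat, 52 mm outside diameter, 25 mm bore, 15 mm thick, bright steel rings with a black seal between them. Origin: centre of its underside; z up. 0.1 to 0.17 kg. Grip it across the outside
- cover: end cover, pale aluminium casting lying flat: flange 72 mm across and 8 mm thick with four small lugs (90 mm over the lugs, 10 mm tall), on it a round boss 48 mm across up to 22 mm high, on that a spigot 30 mm across up to 36 mm high with its top edge tapered to 23 mm. Origin: centre of its underside; z up. 0.15 to 0.26 kg. Grip it across the boss
- pulley: V-belt pulley, blue-grey steel, lying flat: grooved disc 80 mm across and 20 mm thick, hub 48 mm across standing up to 36 mm, through bore 36 mm across. Origin: centre of its underside; z up. 0.3 to 0.52 kg. Grip it across the hub, above the disc
- bush: yellow zinc-plated taper bush standing on its small end: tapered shank 25 mm across at the foot, 29 mm at the top, 22 mm long, and above it a flange 52 mm across and 10 mm thick (22 to 32 mm above the foot), 17 mm bore, three small dark screw holes in the flange. Origin: centre of its foot; z up. 0.1 to 0.18 kg. Grip it across the flange. In the pulley its flange rests on the hub, foot 14 mm above the pulley's underside
- ring: reddish bronze spacer ring lying flat, 54 mm outside diameter, 38 mm bore, 10 mm thick. Origin: centre of its underside; z up. 0.07 to 0.12 kg. Grip it across the outside. On the cover it goes round the spigot and rests on the boss, 22 mm above the cover's underside
- sleeve: bystander: black steel sleeve standing upright, 34 mm across, 38 mm tall, loose. Origin: centre of its underside
- tin: bystander: small closed red grease tin with a white lid, 56 mm across, 38 mm tall, loose. Origin: centre of its underside
There are look-alikes about, which are no part of the job. What is meant by the ring is not turquoise, and is the larger of those in its own colour.

How it is judged:
By the outcome, as a careful person would: the job done as asked, in the order asked, and still so for the second after the job is handed in, with the robot touching nothing.
It also fails if it takes over 115 s, if anything falls off the work surface, if the arm or the gripper's body presses on something with over 40 N, if the wrist force passes 120 N, or if a joint passes its speed limit or range.

### The arm

A 7-joint arm with a two-finger parallel gripper is mounted at the origin on the work surface. World frame = base frame: x ahead of the robot, y to its left, z up, the work surface at z = 0. Lengths are in mm, angles in rad, forces in N, time in s.
With the tool pointing down it reaches from about 400 to 875 mm from the base axis. Payload 4.4 kg.
Tool frame: the origin (TCP) lies midway between the tips of the shut fingers; the grasp point (between the pads) lies 19 mm behind it (ctrl.pinch_z is the distance from the TCP to the grasp point, in mm); z points along the fingers, y is the line along which they close (so a half turn about z gives the same grasp; the last joint's range is limited). The gripper opens to 85 mm and grips with 20 to 120 N. Pads are 22 mm wide; open, the fingers measure 114 mm over their backs; the gripper's body (76 mm by 85 mm) begins 54 mm behind the grasp point. The pads swing forward as they close: fully open they stand 13 mm farther back than shut.
Start: joints at [1.269, 0.628, 0.038, 1.517, -0.027, 0.996, -0.02], TCP at [151.882, -632.021, 192.613] pointing down, gripper open.
Joint ranges: [-3.06, 3.06], [-0.37, 2.12], [-1.25, 1.32], [0.18, 2.47], [-1.1, 4.24], [0.23, 1.98], [-2.94, 2.94]. Speed limits (rad/s): [2.57, 2.57, 3.14, 3.14, 3.14, 3.14, 3.14].

### API

Orientations are given as [roll, pitch, yaw] about the fixed x, y, z axes, in that order (R = Rz(yaw) Ry(pitch) Rx(roll)).
In Python, from cell import read_state, cams, order, ctrl gives the robot as it stands.
- The arm moves only by the tool move_arm, never from a script. Its argument "targets" is text: rows parted by semicolons, each of 7 numbers parted by spaces: the gripper's target within -1 to 1 (fully open at 1, half-way at 0, shut at -1), then the shift along the tool's x, y, z in cm, then the turn, a rotation vector about the tool's x, y, z in degrees. A call has 1 to 5 rows; each row shifts and turns the commanded pose from where the row before left it, along the tool's axes as they then stand; what a row does not reach is not made up. A row lasts 1/12 s, in which the tool goes at most 41.7 mm and 7.16 degrees, less where a joint would pass 70% of its speed; a pose out of reach is approached as far as the arm can. A call with a gripper value outside its range is refused whole. The fingers move at their own pace and stop on an object; the grip force is fixed at half the most. Time passes only in rows, so rows that do not move let the fingers close. It gives the time, the measured TCP pose, the force, the opening and the grip force at its end, in the units of the state.
- read_state(): the state, without advancing time (a new reading comes with each control period).
- cams.get_image(name): name is "scene" or "top" or "wrist"; returns a dict with "color" (480x640x3 uint8, red, green, blue), "fovy" (degrees; the focal length in pixels is half the picture's height over the tangent of half this angle, whatever the lens; pixels are square), "cx", "cy" (the principal point, pixels), "k1" (the pictures are not rectified: a ray, as slopes to the right and down, at radius r is drawn at 1 + k1 r^2 times it, then the intrinsics apply), "rvec" (rotation vector, rad) and "tvec" (3), from world to camera coordinates, as OpenCV has them. Camera axes: x right, y down, z forward; pixel columns grow to the right and rows downward; lengths in mm; the calibration is good to about 2 mm. A picture is of the moment at which its call begins. There is no depth.
- order.finish_job(): hands the job in; it is judged then, once.
The state is a dict: "clock": time; "qpos": joint angles; "qd": joint speeds; "tau": joint torques, N m; "eef_pos": TCP position; "tool_rot": TCP orientation; "force": force on the tool from outside, world axes, zero at the start; "torque": the same for the moment, N m; "width": finger opening in mm; "gripper_force": force on a finger pad.
Only numpy, scipy, OpenCV 4.12 (cv2) and the standard library are available. Lean on these libraries where they do the work, as an engineer would, in place of code of your own. Each camera call takes 0.05 s, during which the arm holds its last target. There are 200 camera calls.

## Working session

There is one attempt and no reset: what is moved stays moved. The work goes in short steps, Python scripts to look and compute and a tool call to move; the robot and the scene stay as the last step left them, time stands still between calls to the robot, and variables do not carry over. Pictures are saved under pics/ and viewed, at most 14 in all, crops included, and the job is handed in when it is done.

Besides the shell and the picture viewer there is one more tool, called after "Request:" as name(argument=value, ...), one argument or row to a line, values as JSON. move_arm: Moves the arm, as the interface text tells. Its arguments: {"type":"object","properties":{"targets":{"type":"string"}},"required":["targets"]}

```bash
ls; mkdir -p pics; cat > h.py <<'E'
import numpy as np, cv2
from cell import read_state, cams, order, ctrl
def grab(n,save=None):
    d=cams.get_image(n)
    if save: cv2.imwrite('pics/'+save,d['color'][:,:,::-1])
    return d
def cal(d):
    f=240/np.tan(np.radians(d['fovy'])/2)
    K=np.array([[f,0,d['cx']],[0,f,d['cy']],[0,0,1.]])
    return K,np.array([d['k1'],0,0,0.,0]),cv2.Rodrigues(np.array(d['rvec'],float))[0],np.array(d['tvec'],float)
def ray(d,px,z):
    K,D,R,t=cal(d)
    u=cv2.undistortPoints(np.array(px,float).reshape(-1,1,2),K,D).reshape(-1,2)
    v=np.c_[u,np.ones(len(u))]@R; c=-R.T@t
    return c+v*((z-c[2])/v[:,2])[:,None]
def proj(d,P):
    K,D,R,t=cal(d)
    return cv2.projectPoints(np.array(P,float).reshape(-1,1,3),cv2.Rodrigues(R)[0],t,K,D)[0].reshape(-1,2)
E
python3 - <<'E'
from h import *
for n in('scene','top','wrist'):
    d=grab(n,n+'0.png'); K,D,R,t=cal(d); print(n,d['fovy'],d['k1'],(-R.T@t).round(0),R[2].round(2))
print(read_state())
E
```

```text
pics
scene 52.432631403325324 -0.018692941037874954 [1113. -636.  879.] [-0.48  0.52 -0.71]
top 54.65547893741021 0.008756056698668817 [ 442.  -31. 1002.] [ 0.13  0.   -0.99]
wrist 60.93463084681963 -0.06662842869740782 [ 231. -612.  372.] [-0.31 -0.07 -0.95]
{'clock': 0.15, 'qpos': array([ 1.26920957,  0.62913429,  0.03847005,  1.51814067, -0.02694316,
        0.99629126, -0.0199986 ]), 'qd': array([ 8.14183875e-04, -1.82857805e-03,  1.75447915e-03, -2.33158317e-03,
       -4.01130302e-05,  1.34129338e-03,  5.13976357e-04]), 'tau': array([ 3.58766978e-03, -5.63795078e+01,  1.22855935e+00, -1.93650341e+01,
        1.11723959e-02,  7.33831519e-03, -2.72531037e-05]), 'eef_pos': array([ 151.72225186, -631.50015523,  191.89962796]), 'tool_rot': array([-3.14013865e+00,  6.73438400e-05,  2.35801558e-01]), 'force': array([-0.40355501,  0.656721  ,  0.16650026]), 'torque': array([ 0.00410127,  0.00820965, -0.01361795]), 'gripper_force': 0.0, 'width': 85.76231400402062}
```

View pics/top0.png

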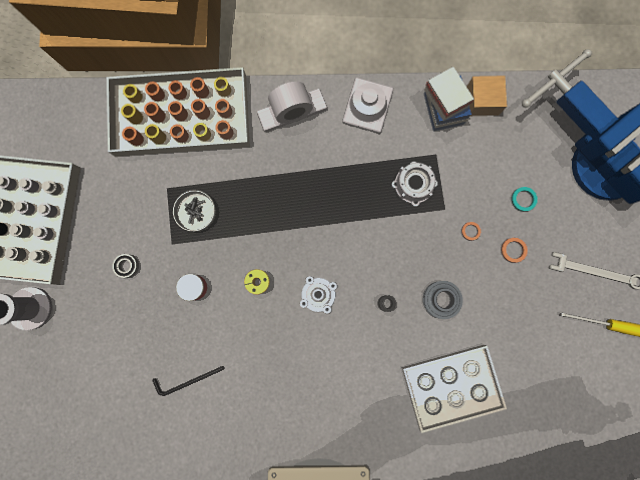

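View pics/scene0.png

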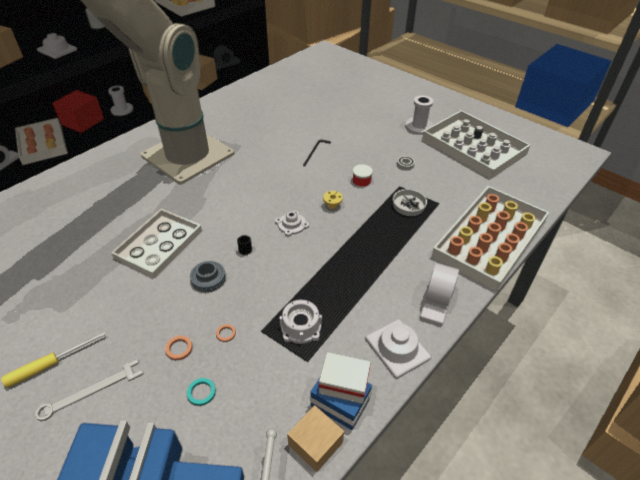

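Top view: the dish is at (194,210), the housing at (415,183) and the mat lies between them.

What could be taken for each part (top-view pixels):
- **Ring:** orange (514,250), small orange (471,231), turquoise (524,199).
- **Bearing:** loose one (125,266), or the rings in the tray (425–480, 370–405).
- **Bush:** yellow (257,282), or the yellow bushes in the tray (131,92), (131,112), (153,131).
- **Pulley:** (443,300). **Cover:** (319,294), or the flanged block (370,100). **Sleeve:** (387,303). **Tin:** (190,288).

I choose the ring at (514,250), the bearing at (125,266) and the bush at (257,282), and check them in one close crop.

```bash
python3 - <<'E'
from h import *
a=cv2.imread('pics/top0.png')
def c(x,y,w=46): return cv2.resize(a[y-w:y+w,x-w:x+w],(260,260),interpolation=cv2.INTER_CUBIC)
cv2.imwrite('pics/crop0.png',np.vstack([np.hstack([c(498,230),c(125,266),c(257,282)]),np.hstack([c(319,294),c(443,300),c(452,390)])]))
d=cams.get_image('top')
hsv=cv2.cvtColor(d['color'],cv2.COLOR_RGB2HSV)
# mat
g=hsv[:,:,2]; m=((g<60).astype(np.uint8))*255; m[:150]=0;m[245:]=0;m[:,:160]=0;m[:,450:]=0
m=cv2.morphologyEx(m,cv2.MORPH_CLOSE,np.ones((9,9)))
k=max(cv2.findContours(m,0,1)[0],key=cv2.contourArea); r=cv2.minAreaRect(k); b=cv2.boxPoints(r)
P=ray(d,b,3); print('mat',b.round(1).tolist(),P.round(1).tolist(),P.mean(0).round(1),[np.linalg.norm(P[i]-P[i-1]).round(1) for i in range(4)])
def col(name,lo,hi,x,y,w,z):
    m=cv2.inRange(hsv,lo,hi); mm=np.zeros_like(m); mm[y-w:y+w,x-w:x+w]=m[y-w:y+w,x-w:x+w]
    k=max(cv2.findContours(mm,0,1)[0],key=cv2.contourArea); e=cv2.fitEllipse(cv2.convexHull(k))
    p=ray(d,[e[0]],z)[0]; s=2*np.linalg.norm(p-ray(d,[[e[0][0]+1,e[0][1]]],z)[0])/2
    print(name,np.round(e[0],1),p.round(1),'dia',np.round(np.array(e[1])*s,1))
col('ring',(3,120,60),(20,255,255),514,250,22,10)
col('ringS',(3,120,60),(20,255,255),471,231,18,10)
col('bush',(22,120,60),(38,255,255),257,282,24,32)
for n,x,y in(('bearing',125,266),('cover',319,294),('pulley',443,300),('housing',415,183),('bg',280,330)): print(n,hsv[y,x-26:x+27:2].tolist())
E
```

```text
mat [[165.0, 188.5], [437.29998779296875, 154.0], [444.29998779296875, 209.0], [172.0, 243.5]] [[686.8, 330.0, 3.0], [755.3, -272.1, 3.0], [631.1, -281.9, 3.0], [564.6, 311.3, 3.0]] [659.4  21.8   3. ] [np.float64(123.6), np.float64(606.0), np.float64(124.5), np.float64(596.9)]
ring [514.  249.6] [ 539.1 -424.9   10. ] dia [51.1 53.6]
ringS [470.9 230.6] [ 581.6 -335.1   10. ] dia [37.7 39.2]
bush [256.4 281.4] [478.8 123.3  32. ] dia [50.4 51.6]
bearing [[12, 17, 153], [18, 17, 150], [13, 16, 148], [17, 16, 148], [13, 16, 148], [15, 14, 149], [16, 18, 152], [57, 11, 206], [0, 6, 42], [21, 21, 203], [20, 18, 43], [30, 16, 63], [15, 16, 156], [17, 15, 149], [16, 18, 160], [15, 17, 152], [45, 17, 213], [15, 12, 42], [35, 15, 218], [23, 20, 50], [12, 16, 78], [12, 16, 160], [13, 15, 152], [13, 16, 147], [17, 15, 150], [20, 15, 149], [17, 16, 141]]
cover [[13, 16, 147], [18, 17, 149], [18, 16, 155], [18, 16, 155], [0, 0, 162], [104, 16, 213], [99, 12, 209], [50, 8, 203], [86, 9, 208], [14, 21, 134], [104, 15, 221], [20, 12, 63], [10, 11, 69], [20, 11, 68], [150, 3, 84], [108, 7, 186], [1
[... 664 characters left out ...]
10, 13, 177], [90, 3, 189], [27, 12, 192], [78, 6, 209], [15, 9, 59], [8, 18, 57], [10, 13, 57], [15, 9, 56], [15, 9, 57], [15, 9, 57], [10, 14, 54], [30, 1, 184], [10, 9, 170], [21, 23, 179], [13, 18, 98], [23, 5, 199], [50, 4, 203], [30, 5, 156], [20, 6, 127], [20, 14, 53], [13, 16, 140]]
bg [[16, 19, 151], [15, 16, 157], [20, 15, 150], [14, 19, 145], [20, 16, 146], [17, 16, 148], [17, 16, 147], [15, 14, 148], [13, 16, 146], [13, 15, 151], [15, 17, 151], [17, 15, 152], [15, 17, 150], [16, 19, 150], [15, 14, 145], [17, 12, 146], [18, 17, 153], [13, 15, 152], [17, 15, 150], [17, 15, 152], [17, 15, 151], [17, 15, 152], [13, 15, 152], [17, 15, 149], [17, 15, 151], [15, 17, 153], [17, 15, 149]]
```

View pics/crop0.png

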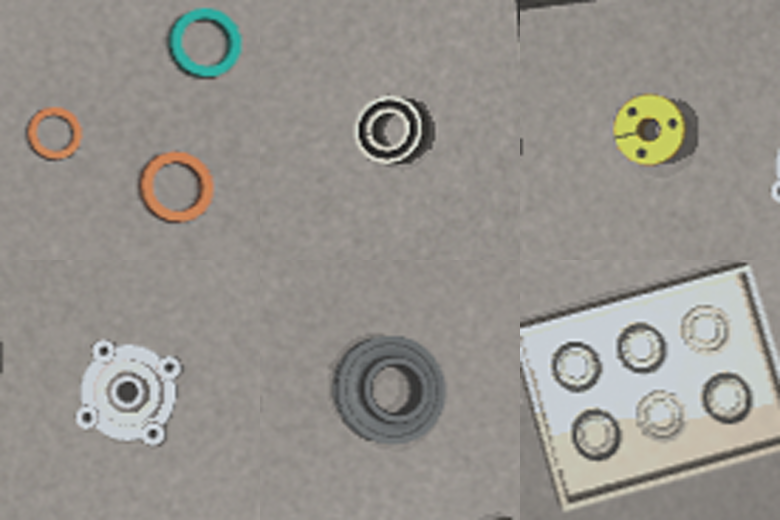

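The crop confirms it: the large orange ring is about 54 mm across (the small one 38 mm), the bearing has steel rings with a black seal, and the yellow bush, lugged cover and grooved pulley match their descriptions. Next I measure them more precisely.

```bash
cat >> h.py <<'E'
def hull(d,m,x,y,w,z):
    mm=np.zeros(m.shape,np.uint8); s=(slice(max(y-w,0),y+w),slice(max(x-w,0),x+w)); mm[s]=m[s].astype(np.uint8)
    n,l,st,_=cv2.connectedComponentsWithStats(mm); i=1+np.argmax(st[1:,4])
    ys,xs=np.where(l==i); k=cv2.convexHull(np.c_[xs,ys].astype(np.int32)).reshape(-1,2)
    return ray(d,k,z)[:,:2]
def circ(P):
    A=np.c_[2*P,np.ones(len(P))]; s=np.linalg.lstsq(A,(P**2).sum(1),rcond=None)[0]
    return s[:2],np.sqrt(s[2]+s[:2]@s[:2])
E
python3 - <<'E'
from h import *
d=cams.get_image('top'); hsv=cv2.cvtColor(d['color'],cv2.COLOR_RGB2HSV).astype(int); H,S,V=hsv[...,0],hsv[...,1],hsv[...,2]
m=((V<85)*255).astype(np.uint8); m[:145]=0;m[250:]=0;m[:,:160]=0;m[:,450:]=0
m=cv2.morphologyEx(m,cv2.MORPH_CLOSE,np.ones((5,5)))
k=max(cv2.findContours(m,0,1)[0],key=cv2.contourArea).reshape(-1,2)
P=ray(d,k,3)[:,:2].astype(np.float32); r=cv2.minAreaRect(P); b=cv2.boxPoints(r); print('mat',r,b.round(1).tolist())
def rep(n,P):
    c,R=circ(P); e=cv2.minEnclosingCircle(P.astype(np.float32)); print(n,'lsq',c.round(1),round(2*R,1),'minenc',np.round(e[0],1),round(2*e[1],1))
rep('bearing',hull(d,V>180,125,266,22,15))
bl=(H>85)&(H<118)
rep('cover',hull(d,V>172,319,294,30,10))
rep('pulley',hull(d,(V<133),437,300,30,20)); rep('pulleyblue',hull(d,bl&(V<140)&(S>5),443,300,30,20))
rep('ring',hull(d,(S>120)&(H<20),514,250,22,10)); rep('bush',hull(d,(S>120)&(H>20)&(H<38),257,282,24,32))
rep('dish',hull(d,(V>110),194,210,28,25)); rep('housing',hull(d,V>110,415,183,32,10))
rep('tin',hull(d,(V>180),190,288,24,38)); rep('sleeve',hull(d,V<75,387,303,18,38))
E
```

```text
mat ((659.4014892578125, 21.869476318359375), (125.90469360351562, 599.4028930664062), 6.433793067932129) [[563.2999877929688, 312.6000061035156], [630.4000244140625, -283.0], [755.5, -268.8999938964844], [688.4000244140625, 326.70001220703125]]
bearing lsq [518.1 408.6] 49.8 minenc [518.  408.7] 50.4
cover lsq [450.5  -3.7] 81.9 minenc [450.   -3.8] 87.5
pulley lsq [ 436.6 -263. ] 84.5 minenc [ 437.4 -262.2] 89.2
pulleyblue lsq [ 435.7 -264.7] 79.5 minenc [ 435.8 -264.5] 81.0
ring lsq [ 539.1 -425. ] 52.5 minenc [ 538.8 -425.3] 53.7
bush lsq [478.9 123.3] 51.0 minenc [478.8 123.4] 51.6
dish lsq [633.  260.4] 89.0 minenc [632.8 260.5] 89.8
housing lsq [ 693.7 -218.4] 91.5 minenc [ 691.7 -217.5] 99.5
tin lsq [469.7 261.7] 53.6 minenc [469.6 261.6] 54.2
sleeve lsq [ 430.1 -145.7] 34.9 minenc [ 429.9 -145.2] 36.6
```

View pics/wrist0.png

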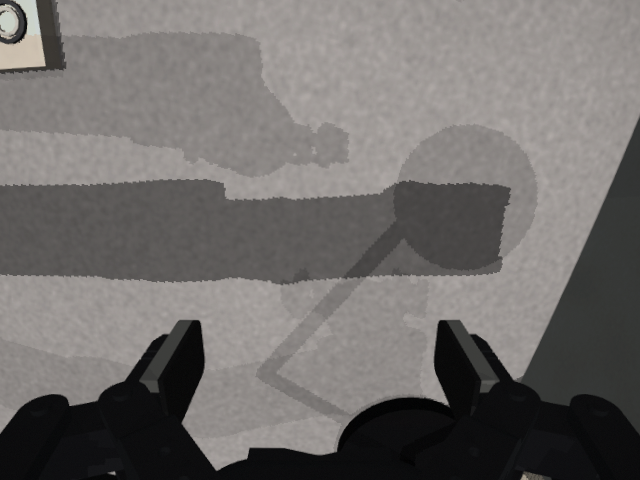

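The wrist view shows only bare bench at the start. Mat centre is (659.4, 21.9) with its y axis at +6.4°, and the predicted dish position agrees with the measured one. The slots at ±120 mm are bearing (672.8,-97.4), cover (659.4,21.9) and pulley (646.0,141.1). I start with the pulley: set yaw to 0 and move above it.

Request:
move_arm(
  targets="1 0 0 0 0 0 6.75; 1 0 0 0 0 0 6.75; 1 2.2 -2.8 0.6 0 0 0; 1 2.2 -2.8 0.6 0 0 0; 1 2.2 -2.8 0.6 0 0 0",
)

```text
clock: 0.67
eef_pos: [218.1, -547.1, 174.2]
tool_rot: [3.142, -0.0, -0.002]
force: [1.5, 0.4, -0.0]
width: 85.4
gripper_force: 0.0
```

Request:
move_arm(
  targets="1 2.2 -2.8 0.6 0 0 0; 1 2.2 -2.8 0.6 0 0 0; 1 2.2 -2.8 0.6 0 0 0; 1 2.2 -2.8 0.6 0 0 0; 1 2.2 -2.8 0.6 0 0 0",
)

```text
clock: 1.08
eef_pos: [328.7, -406.6, 144.5]
tool_rot: [3.141, -0.0, -0.0]
force: [0.6, 0.2, -0.2]
width: 85.6
gripper_force: 0.0
```

Request:
move_arm(
  targets="1 2.2 -2.8 0.6 0 0 0; 1 2.2 -2.8 0.6 0 0 0; 1 2.2 -2.8 0.6 0 0 0; 1 2.2 -2.8 0.6 0 0 0; 1 0 0 0 0 0 0",
)

```text
clock: 1.5
eef_pos: [421.0, -287.9, 119.6]
tool_rot: [-3.136, -0.002, 0.012]
force: [-0.1, 0.2, 0.4]
width: 85.7
gripper_force: 0.0
```

Request:
move_arm(
  targets="1 0 0 0 0 0 0; 1 0 0 0 0 0 0",
)

```text
clock: 1.67
eef_pos: [415.6, -296.3, 120.6]
tool_rot: [3.141, 0.0, 0.001]
force: [-1.0, -1.2, 0.5]
width: 85.1
gripper_force: 0.0
```

```bash
python3 - <<'E'
from h import *
d=grab('wrist','w1.png'); hsv=cv2.cvtColor(d['color'],cv2.COLOR_RGB2HSV).astype(int);H,S,V=hsv[...,0],hsv[...,1],hsv[...,2]
p=proj(d,[[435.8,-264.5,20]])[0].round().astype(int); print(p)
P=hull(d,(H>85)&(H<118)&(V<150)&(S>5),p[0],p[1],130,20); print(circ(P)); print(cv2.minEnclosingCircle(P.astype(np.float32)))
E
```

```text
[274 199]
(array([ 435.98504627, -266.46851578]), np.float64(40.02899240624988))
((436.1135559082031, -266.67913818359375), 40.59414291381836)
```

View pics/w1.png

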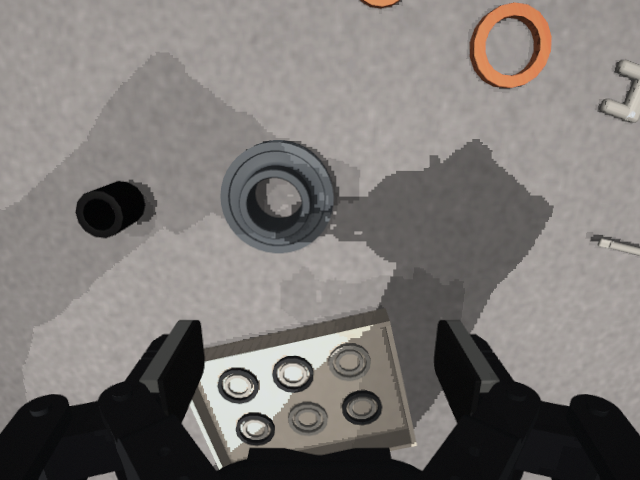

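The wrist view shows the pulley at (280,197), which gives (436.1,-266.6), within 2 mm of the top view. Descend and grip the hub.

Request:
move_arm(
  targets="1 2.0 -3.1 0 0 0 0; 1 0 0 3 0 0 0; 1 0 0 3 0 0 0; 1 0 0 2.5 0 0 0; 1 0 0 1.45 0 0 0",
)

```text
clock: 2.13
eef_pos: [433.8, -266.0, 19.1]
tool_rot: [-3.141, 0.002, -0.003]
force: [0.7, -0.1, -0.7]
width: 85.5
gripper_force: 0.0
```

Request:
move_arm(
  targets="1 0 0 0 0 0 0; 1 0 0 0 0 0 0; -1 0 0 0 0 0 0; -1 0 0 0 0 0 0; -1 0 0 0 0 0 0",
)

```text
clock: 2.55
eef_pos: [436.6, -265.8, 22.4]
tool_rot: [3.14, -0.002, -0.0]
force: [-0.0, 0.4, 0.8]
width: 51.7
gripper_force: 0.0
```

Request:
move_arm(
  targets="-1 0 0 0 0 0 0; -1 0 0 0 0 0 0; -1 0 0 0 0 0 0; -1 0 0 0 0 0 0; -1 0 0 0 0 0 0",
)

```text
clock: 2.97
eef_pos: [435.9, -264.9, 21.2]
tool_rot: [3.142, -0.0, 0.0]
force: [-0.4, -0.2, 0.3]
width: 0.2
gripper_force: 0.0
```

```bash
python3 - <<'E'
from h import *
w=grab('wrist')['color']; s=grab('scene')['color']; print(read_state()['width'],read_state()['gripper_force'],ctrl.pinch_z)
s=cv2.resize(s[200:360,120:320],None,fx=2.5,fy=2.5); w=cv2.resize(w,(400,300)); w=cv2.copyMakeBorder(w,0,100,0,0,0)
cv2.imwrite('pics/c2.png',np.hstack([w,cv2.resize(s,(400,400))])[:,:,::-1])
E
```

```text
0.24214937799854241 0.0 18.700000000000003
```

View pics/c2.png

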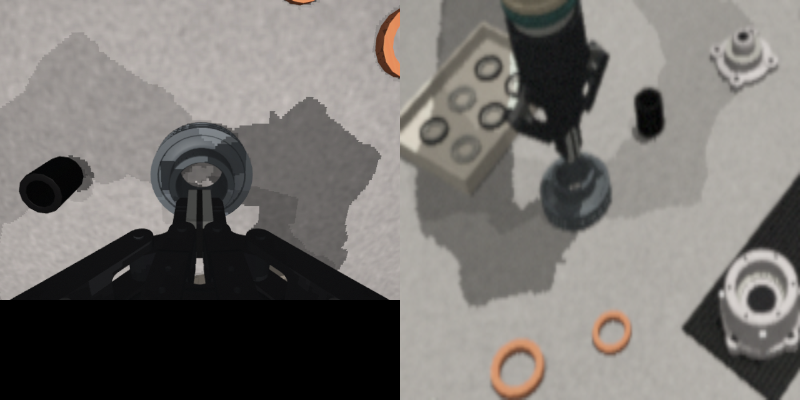

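The left view shows the fingers shut over the near side of the bore (tips near (200,190)) and the pulley undisturbed at (202,170), so they closed above the hub. I check where the tips should appear.

```bash
python3 - <<'E'
from h import *
d=grab('wrist'); s=read_state(); print(s['eef_pos'],s['tool_rot'],s['force'])
x,y,_=s['eef_pos']
for z in(0,10,21,30,40,50,60): print(z,proj(d,[[x,y,z],[435.9,-265.8,z]]).round(0).tolist())
hsv=cv2.cvtColor(d['color'],cv2.COLOR_RGB2HSV).astype(int);H,S,V=hsv[...,0],hsv[...,1],hsv[...,2]
print(circ(hull(d,(H>85)&(H<118)&(V<150)&(S>5)&(np.arange(480)[:,None]<330),325,270,100,20)))
print(d['color'][270:350:4,318].max(1).tolist())
cv2.imwrite('pics/w3.png',cv2.resize(d['color'][170:370,200:440,::-1],(720,600),interpolation=cv2.INTER_CUBIC))
E
```

```text
[ 435.8240527  -264.96179337   21.07869492] [-3.14157899e+00  4.03612814e-05  2.28649003e-04] [ 0.96086918 -0.17702118 -0.13667281]
0 [[320.0, 268.0], [321.0, 268.0]]
10 [[320.0, 275.0], [321.0, 275.0]]
21 [[320.0, 284.0], [321.0, 284.0]]
30 [[320.0, 292.0], [321.0, 292.0]]
40 [[320.0, 302.0], [322.0, 302.0]]
50 [[320.0, 313.0], [322.0, 313.0]]
60 [[320.0, 325.0], [322.0, 325.0]]
(array([ 437.87523444, -266.2492569 ]), np.float64(40.16900860515205))
[108, 109, 110, 109, 110, 107, 144, 72, 33, 15, 16, 17, 16, 16, 17, 16, 15, 15, 16, 17]
```

View pics/w3.png

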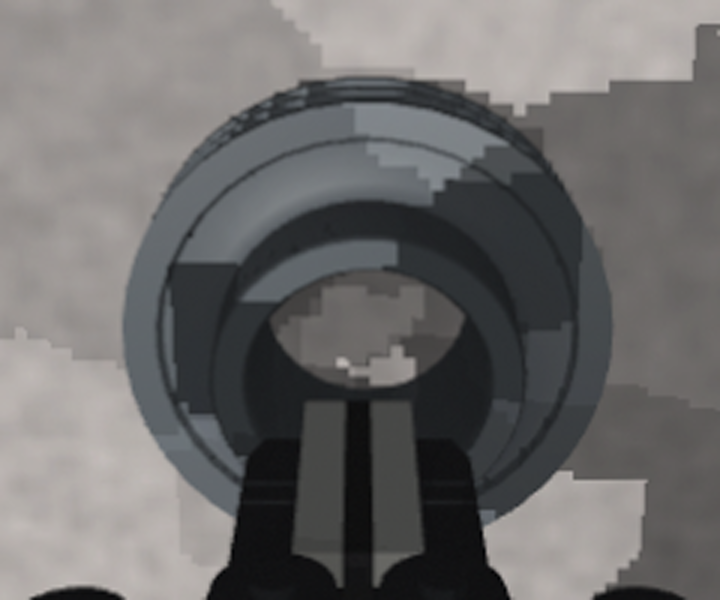

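```bash
python3 - <<'E'
from h import *
d=grab('wrist'); s=grab('scene')
for z in(21,30,40,50,60): print(z,proj(d,[[447,-265,z],[436,-265,z]]).round(0).tolist(),proj(s,[[436,-265,z],[447,-265,z]]).round(0).tolist())
# pulley in scene: hub rim
print(proj(s,[[436,-266,36],[436,-266,20],[436,-266,0]]).round(0).tolist())
c=s['color'][220:300,165:250,::-1]; c=cv2.resize(c,(595,560),interpolation=cv2.INTER_CUBIC); cv2.imwrite('pics/s3.png',np.clip(c*1.8,0,255).astype(np.uint8))
E
```

```text
21 [[320.0, 263.0], [320.0, 284.0]] [[207.0, 273.0], [210.0, 275.0]]
30 [[320.0, 270.0], [320.0, 292.0]] [[207.0, 270.0], [210.0, 273.0]]
40 [[320.0, 279.0], [320.0, 302.0]] [[206.0, 268.0], [209.0, 270.0]]
50 [[320.0, 288.0], [320.0, 312.0]] [[205.0, 265.0], [208.0, 267.0]]
60 [[320.0, 299.0], [320.0, 324.0]] [[205.0, 262.0], [208.0, 264.0]]
[[206.0, 269.0], [207.0, 273.0], [208.0, 279.0]]
```

View pics/s3.png

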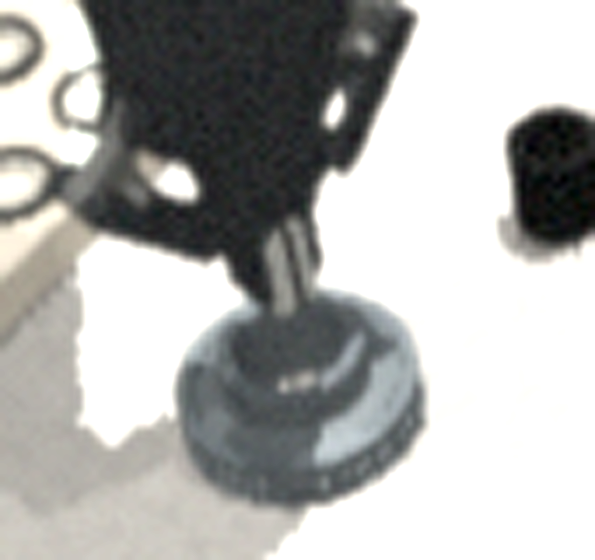

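In both views the shut fingertips sit at z of about 50, where the reported TCP z is 21. They closed above the hub. I find the true tip height by touching bare bench beside the pulley.

Request:
move_arm(
  targets="-1 0 0 -3 0 0 0; -1 0 0 -2 0 0 0; -1 3.5 0 0 0 0 0; -1 3.5 0 0 0 0 0; -1 2 0 0 0 0 0",
)

```text
clock: 3.63
eef_pos: [530.4, -264.7, 72.2]
tool_rot: [3.141, -0.005, 0.002]
force: [0.8, 0.4, 0.9]
width: 0.1
gripper_force: 0.0
```

Request:
move_arm(
  targets="-1 0 0 2.5 0 0 0; -1 0 0 2.5 0 0 0; -1 0 0 1 0 0 0; -1 0 0 0.4 0 0 0; -1 0 0 0 0 0 0",
)

```text
clock: 4.05
eef_pos: [524.9, -264.8, 6.4]
tool_rot: [-3.141, 0.002, -0.0]
force: [-0.4, 1.0, 0.2]
width: -0.0
gripper_force: 0.0
```

```bash
python3 - <<'E'
from h import *
d=grab('wrist'); s=grab('scene'); r=read_state(); print(r['eef_pos'],r['tool_rot'],r['width'],r['qpos'].round(3))
x,y,_=r['eef_pos']
for z in(0,10,20,30,40): print(z,proj(d,[[x,y,z],[x+11,y,z]]).round(0).tolist(),proj(s,[[x,y,z],[x+11,y,z]]).round(0).tolist())
a=cv2.resize(d['color'][200:380,220:420],(444,400)); p=proj(s,[[x,y,20]])[0].astype(int); print(p)
b=cv2.resize(s['color'][p[1]-40:p[1]+40,p[0]-35:p[0]+35],(350,400),interpolation=cv2.INTER_CUBIC)
cv2.imwrite('pics/c4.png',np.clip(np.hstack([a,b])[:,:,::-1]*1.5,0,255).astype(np.uint8))
E
```

```text
[ 526.2155251  -265.51185525    7.97063977] [ 3.14097555e+00 -1.07764368e-03 -3.51102787e-04] -0.07266325237381573 [ 0.363  0.797  0.091  1.83  -0.131  0.519 -1.031]
0 [[321.0, 277.0], [321.0, 256.0]] [[234.0, 300.0], [237.0, 303.0]]
10 [[321.0, 285.0], [321.0, 263.0]] [[233.0, 297.0], [237.0, 300.0]]
20 [[321.0, 294.0], [321.0, 271.0]] [[233.0, 294.0], [236.0, 297.0]]
30 [[321.0, 304.0], [321.0, 281.0]] [[232.0, 292.0], [236.0, 294.0]]
40 [[321.0, 316.0], [321.0, 291.0]] [[232.0, 289.0], [235.0, 291.0]]
[232 294]
```

View pics/c4.png

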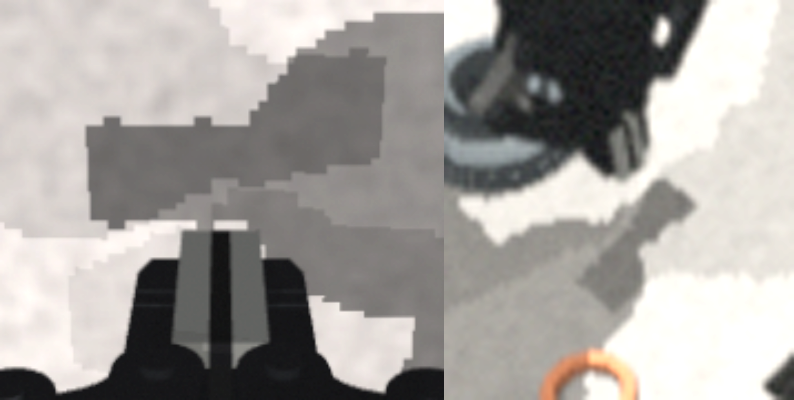

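Wrist tip at (319,304) and scene tip at (233,288) both put the tips about 40 mm above the reported TCP. Creep down and watch the force.

Request:
move_arm(
  targets="-1 0 0 1 0 0 0; -1 0 0 1 0 0 0; -1 0 0 0.5 0 0 0; -1 0 0 0 0 0 0; -1 0 0 0 0 0 0",
)

```text
clock: 4.57
eef_pos: [525.4, -264.8, -18.4]
tool_rot: [-3.141, 0.001, 0.0]
force: [0.2, -0.3, -0.3]
width: -0.3
gripper_force: 0.0
```

Request:
move_arm(
  targets="-1 0 0 0.5 0 0 0; -1 0 0 0.3 0 0 0; -1 0 0 0 0 0 0; -1 0 0 0 0 0 0",
)

```text
clock: 4.9
eef_pos: [525.7, -264.9, -26.0]
tool_rot: [-3.141, 0.0, 0.0]
force: [1.5, 0.4, 0.3]
width: -0.0
gripper_force: 0.0
```

```bash
python3 - <<'E'
from h import *
d=grab('wrist'); s=grab('scene'); r=read_state(); print(r['eef_pos'],r['force'])
x,y,_=r['eef_pos']
for z in(0,10,20,30): print(z,proj(d,[[x+11,y,z]]).round(0).tolist(),proj(s,[[x+11,y,z]]).round(0).tolist())
a=cv2.resize(d['color'][200:380,220:420],(444,400)); p=proj(s,[[x,y,20]])[0].astype(int)
b=cv2.resize(s['color'][p[1]-40:p[1]+40,p[0]-35:p[0]+35],(350,400),interpolation=cv2.INTER_CUBIC)
cv2.imwrite('pics/c5.png',np.clip(np.hstack([a,b])[:,:,::-1]*1.5,0,255).astype(np.uint8))
E
```

```text
[ 525.90763754 -265.04345619  -25.78628195] [ 0.01824352 -0.42783792  0.58279465]
0 [[320.0, 285.0]] [[237.0, 302.0]]
10 [[320.0, 296.0]] [[237.0, 300.0]]
20 [[320.0, 308.0]] [[236.0, 297.0]]
30 [[320.0, 321.0]] [[236.0, 294.0]]
```

View pics/c5.png

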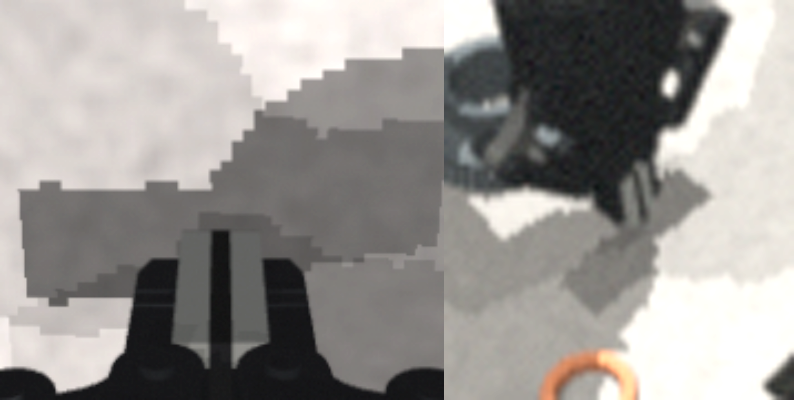

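The tips are still about 10–17 mm up (wrist row 304). Creep on.

Request:
move_arm(
  targets="-1 0 0 0.4 0 0 0; -1 0 0 0.2 0 0 0; -1 0 0 0 0 0 0; -1 0 0 0 0 0 0",
)

```text
clock: 5.33
eef_pos: [525.6, -264.9, -32.1]
tool_rot: [-3.141, 0.0, 0.0]
force: [0.8, -0.8, -0.6]
width: 0.4
gripper_force: 0.0
```

Request:
move_arm(
  targets="-1 0 0 0.2 0 0 0; -1 0 0 0 0 0 0",
)

```text
clock: 5.5
eef_pos: [525.7, -264.9, -34.1]
tool_rot: [-3.142, 0.0, 0.0]
force: [0.1, -0.4, 0.2]
width: -0.0
gripper_force: 0.0
```

Request:
move_arm(
  targets="-1 0 0 0.2 0 0 0; -1 0 0 0 0 0 0",
)

```text
clock: 5.67
eef_pos: [525.7, -264.9, -36.2]
tool_rot: [-3.141, 0.0, 0.0]
force: [-0.5, 0.1, 1.1]
width: 0.1
gripper_force: 0.0
```

Request:
move_arm(
  targets="-1 0 0 0.2 0 0 0; -1 0 0 0 0 0 0",
)

```text
clock: 5.83
eef_pos: [525.7, -264.9, -38.2]
tool_rot: [-3.141, 0.0, 0.0]
force: [-0.7, 0.6, -0.3]
width: -0.1
gripper_force: 0.0
```

Request:
move_arm(
  targets="-1 0 0 0.2 0 0 0; -1 0 0 0 0 0 0",
)

```text
clock: 6.0
eef_pos: [525.9, -265.0, -38.6]
tool_rot: [-3.141, -0.0, -0.0]
force: [-2.2, 0.7, 11.6]
width: -0.3
gripper_force: 5.7
```

Contact comes at a reported z of -38.4, so the real tip height is the reported z plus 38.4. The x/y agree within about 2 mm. Go back to the pulley and grip at tip z of about 21 (reported -17).

Request:
move_arm(
  targets="-1 0 0 -4 0 0 0; -1 0 0 -4 0 0 0; 1 0 0 -2 0 0 0; 1 -3 0 0 0 0 0; 1 -3 0 0 0 0 0",
)

```text
clock: 6.42
eef_pos: [468.2, -265.4, 61.9]
tool_rot: [3.139, -0.005, 0.003]
force: [-1.0, -0.7, -0.8]
width: 35.8
gripper_force: 0.0
```

Request:
move_arm(
  targets="1 -2.9 0 0 0 0 0; 1 0 0 0 0 0 0; 1 0 0 2.5 0 0 0; 1 0 0 2.5 0 0 0; 1 0 0 1.5 0 0 0",
)

```text
clock: 6.83
eef_pos: [436.4, -264.8, -6.2]
tool_rot: [-3.141, 0.001, -0.0]
force: [-0.2, 0.1, -0.1]
width: 85.3
gripper_force: 0.0
```

Request:
move_arm(
  targets="1 0 0 1 0 0 0; 1 0 0 0.2 0 0 0; 1 0 0 0 0 0 0; -1 0 0 0 0 0 0; -1 0 0 0 0 0 0",
)

```text
clock: 7.25
eef_pos: [437.6, -265.4, -16.0]
tool_rot: [3.141, -0.002, 0.0]
force: [-0.7, 0.2, 0.6]
width: 63.8
gripper_force: 0.0
```

Request:
move_arm(
  targets="-1 0 0 0 0 0 0; -1 0 0 0 0 0 0; -1 0 0 0 0 0 0; -1 0 0 0 0 0 0; -1 0 0 0 0 0 0",
)

```text
clock: 7.67
eef_pos: [437.6, -265.5, -15.4]
tool_rot: [3.14, -0.002, 0.001]
force: [-1.4, 0.9, 8.1]
width: 44.9
gripper_force: 60.6
```

```bash
python3 - <<'E'
from h import *
d=grab('wrist','w6.png'); r=read_state(); print(r['eef_pos'],r['force'],r['torque'],r['width'],r['gripper_force'])
hsv=cv2.cvtColor(d['color'],cv2.COLOR_RGB2HSV).astype(int);H,S,V=hsv[...,0],hsv[...,1],hsv[...,2]
p=proj(d,[[436,-266,20]])[0].astype(int);print(p)
m=(H>85)&(H<118)&(V<150)&(V>50)&(S>5)&(np.arange(480)[:,None]<p[1]+30)
P=hull(d,m,p[0],p[1],110,20); c,R=circ(P); print(c,R,np.ptp(P,0))
t=grab('top','t6.png')
E
```

```text
[ 437.64359689 -265.51717916  -15.40087423] [-1.1381521   0.02983137  8.09296179] [0.11014808 0.17831055 0.09173265] 44.69356741670869 60.600690096616745
[320 323]
[ 440.96739378 -265.07476096] 38.60684347272306 [43.34794131 79.08822968]
```

Request:
move_arm(
  targets="-1 0 0 -0.5 0 0 0; -1 0 0 -1.5 0 0 0; -1 0 0 -2 0 0 0; -1 0 0 0 0 0 0; -1 0 0 0 0 0 0",
)

```text
clock: 8.18
eef_pos: [437.6, -265.3, 23.9]
tool_rot: [3.14, -0.002, 0.0]
force: [0.2, -0.5, -2.8]
width: 45.1
gripper_force: 62.5
```

```bash
python3 - <<'E'
from h import *
d=grab('wrist'); r=read_state(); print(r['eef_pos'],r['force'],r['torque'],r['width'],r['gripper_force'])
s=grab('scene'); p=proj(s,[[437,-265,45]])[0].astype(int)
b=cv2.resize(s['color'][p[1]-40:p[1]+40,p[0]-40:p[0]+40],(400,400),interpolation=cv2.INTER_CUBIC)
a=cv2.resize(d['color'][180:420,200:440],(400,400))
cv2.imwrite('pics/c7.png',np.clip(np.hstack([a,b])[:,:,::-1]*1.6,0,255).astype(np.uint8))
E
```

```text
[ 436.87820889 -264.86663911   23.13228501] [ 0.23465498 -0.6423443  -3.00519245] [-0.05227052 -0.01677754  0.01427289] 44.89891019066421 62.505902387201786
```

View pics/c7.png

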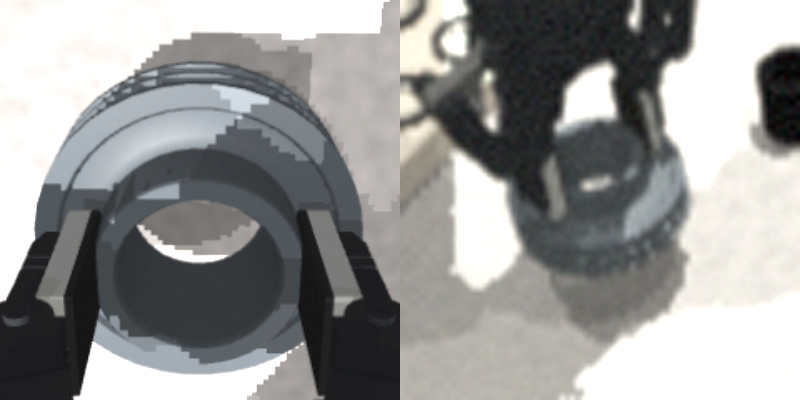

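The pulley is held level and near centred between the pads; it weighs about 0.31 kg and the width reads about 3 mm low. Carry it to its slot.

Request:
move_arm(
  targets="-1 0 0 -4 0 0 0; -1 0 0 -4 0 0 0; -1 1.5 -2.9 0 0 0 0; -1 1.5 -2.9 0 0 0 0; -1 1.5 -2.9 0 0 0 0",
)

```text
clock: 8.7
eef_pos: [481.8, -177.3, 102.8]
tool_rot: [-3.141, 0.0, -0.002]
force: [1.2, 0.3, -4.1]
width: 44.9
gripper_force: 63.5
```

Request:
move_arm(
  targets="-1 1.5 -2.9 0 0 0 0; -1 1.5 -2.9 0 0 0 0; -1 1.5 -2.9 0 0 0 0; -1 1.5 -2.9 0 0 0 0; -1 1.5 -2.9 0 0 0 0",
)

```text
clock: 9.12
eef_pos: [556.2, -31.3, 101.7]
tool_rot: [3.142, 0.003, 0.0]
force: [0.6, -0.8, -3.0]
width: 44.8
gripper_force: 63.5
```

Request:
move_arm(
  targets="-1 1.5 -2.9 0 0 0 0; -1 1.5 -2.9 0 0 0 0; -1 1.5 -2.9 0 0 0 0; -1 1.5 -2.9 0 0 0 0; -1 1.5 -2.9 0 0 0 0",
)

```text
clock: 9.53
eef_pos: [631.0, 113.5, 101.3]
tool_rot: [3.141, 0.003, 0.0]
force: [1.3, -0.9, -2.8]
width: 44.7
gripper_force: 63.5
```

Request:
move_arm(
  targets="-1 1.5 -2.9 0 0 0 0; -1 0 0 0 0 0 0; -1 0 0 3 0 0 0; -1 0 0 3 0 0 0; -1 0 0 2 0 0 0",
)

```text
clock: 9.95
eef_pos: [643.9, 140.7, 19.0]
tool_rot: [3.14, 0.005, 0.001]
force: [-1.1, -0.2, -3.6]
width: 45.0
gripper_force: 63.4
```

Request:
move_arm(
  targets="-1 0 0 1.5 0 0 0; -1 0 0 1 0 0 0; -1 0 0 0.5 0 0 0; -1 0 0 0 0 0 0; -1 0 0 0 0 0 0",
)

```text
clock: 10.37
eef_pos: [647.1, 140.9, -6.7]
tool_rot: [3.142, -0.0, 0.0]
force: [-0.2, 0.8, -2.2]
width: 45.0
gripper_force: 63.5
```

Request:
move_arm(
  targets="-1 0 0 0.3 0 0 0; -1 0 0 0.2 0 0 0; -1 0 0 0 0 0 0; -1 0 0 0 0 0 0",
)

```text
clock: 10.7
eef_pos: [646.9, 141.2, -11.4]
tool_rot: [-3.141, -0.001, 0.0]
force: [-0.7, -0.3, -3.3]
width: 45.0
gripper_force: 63.5
```

Request:
move_arm(
  targets="-1 0 0 0.15 0 0 0; -1 0 0 0 0 0 0; -1 0 0 0 0 0 0",
)

```text
clock: 10.95
eef_pos: [647.2, 141.2, -12.3]
tool_rot: [-3.141, -0.001, 0.0]
force: [-2.4, 0.5, 4.7]
width: 44.7
gripper_force: 64.3
```

Request:
move_arm(
  targets="1 0 0 0 0 0 0; 1 0 0 0 0 0 0; 1 0 0 0 0 0 0; 1 0 0 0 0 0 0; 1 0 0 -1 0 0 0",
)

```text
clock: 11.37
eef_pos: [645.1, 140.7, -5.0]
tool_rot: [3.141, 0.004, 0.0]
force: [-0.8, 0.1, -0.8]
width: 85.4
gripper_force: 0.0
```

Request:
move_arm(
  targets="1 0 0 -3 0 0 0; 1 0 0 -4 0 0 0; 1 0 0 -3 0 0 0; 1 -3.3 0.35 0 0 0 0; 1 -3.3 0.35 0 0 0 0",
)

```text
clock: 11.78
eef_pos: [583.8, 134.3, 99.8]
tool_rot: [-3.14, -0.008, -0.0]
force: [-0.4, 0.5, -1.1]
width: 85.4
gripper_force: 0.0
```

Request:
move_arm(
  targets="1 -3.3 0.35 0 0 0 0; 1 -3.3 0.35 0 0 0 0; 1 -3.3 0.35 0 0 0 0; 1 0 0 0 0 0 0; 1 0 0 0 0 0 0",
)

```text
clock: 12.2
eef_pos: [480.4, 123.6, 97.5]
tool_rot: [-3.141, 0.0, 0.001]
force: [1.1, 0.4, 0.1]
width: 85.4
gripper_force: 0.0
```

```bash
cat >> h.py <<'E'
def planes(d):
    h=cv2.cvtColor(d['color'],cv2.COLOR_RGB2HSV).astype(int); return h[...,0],h[...,1],h[...,2]
def meas(n,m,d,X,z,w=90):
    p=proj(d,[[*X,z]])[0].astype(int)
    try: P=hull(d,m,p[0],p[1],w,z); c,R=circ(P); e=cv2.minEnclosingCircle(P.astype(np.float32)); print(n,p,c.round(1),round(2*R,1),np.round(e[0],1),round(2*e[1],1))
    except Exception as ex: print(n,p,ex)
E
python3 - <<'E'
from h import *
for cam,w in(('wrist',80),('top',28)):
    d=grab(cam,cam+'8.png'); H,S,V=planes(d)
    meas(cam+' pulley',(H>85)&(H<118)&(V<150)&(V>45)&(S>5),d,(646,141),23,w)
    meas(cam+' bush',(S>120)&(H>20)&(H<38),d,(479,123),32,w)
r=read_state();print(r['eef_pos'])
E
```

```text
wrist pulley [288 -50] [639.6 141.3] 74.5 [620.4 141.8] 63.7
wrist bush [320 243] [479.2 124.3] 51.6 [479.5 124.3] 52.7
top pulley [249 203] [644.1 139.9] 81.0 [643.6 140.3] 83.1
top bush [256 281] [462.5 120.9] 30.1 [463.  120.9] 36.1
[483.66130174 123.9532913   97.45998793]
```

Request:
move_arm(
  targets="1 -0.25 -0.05 3 0 0 0; 1 0 0 3 0 0 0; 1 0 0 3 0 0 0; 1 0 0 2 0 0 0; 1 0 0 1 0 0 0",
)

```text
clock: 12.72
eef_pos: [479.8, 123.8, -25.9]
tool_rot: [3.141, 0.001, -0.0]
force: [-0.8, -1.2, -0.8]
width: 85.3
gripper_force: 0.0
```

Request:
move_arm(
  targets="1 0 0 0 0 0 0; 1 0 0 0 0 0 0; -1 0 0 0 0 0 0; -1 0 0 0 0 0 0; -1 0 0 0 0 0 0",
)

```text
clock: 13.13
eef_pos: [480.3, 124.3, -22.2]
tool_rot: [-3.141, -0.002, 0.0]
force: [0.1, -2.9, 4.5]
width: 51.4
gripper_force: 4.1
```

Request:
move_arm(
  targets="-1 0 0 0 0 0 0; -1 0 0 0 0 0 0; -1 0 0 0 0 0 0; -1 0 0 0 0 0 0",
)

```text
clock: 13.47
eef_pos: [480.4, 124.4, -21.7]
tool_rot: [-3.141, -0.003, 0.0]
force: [-1.0, -1.0, 8.1]
width: 49.2
gripper_force: 60.5
```

The bush is gripped (49.2 + 3 ≈ 52 mm across). Carry it over the pulley and stop above the bore.

Request:
move_arm(
  targets="-1 0 0 -2 0 0 0; -1 0 0 -4 0 0 0; -1 0 0 -4 0 0 0; -1 0 0 -2 0 0 0; -1 3.3 -0.35 0 0 0 0",
)

```text
clock: 13.88
eef_pos: [508.0, 127.6, 101.4]
tool_rot: [-3.14, 0.002, 0.001]
force: [-0.6, -0.4, -1.3]
width: 49.5
gripper_force: 63.0
```

Request:
move_arm(
  targets="-1 3.3 -0.35 0 0 0 0; -1 3.3 -0.35 0 0 0 0; -1 3.3 -0.35 0 0 0 0; -1 3.6 -0.3 0 0 0 0; -1 0 0 0 0 0 0",
)

```text
clock: 14.3
eef_pos: [655.2, 141.4, 97.7]
tool_rot: [-3.141, -0.01, -0.0]
force: [0.8, -0.0, -1.8]
width: 49.5
gripper_force: 63.0
```

Request:
move_arm(
  targets="-1 0 0 3 0 0 0; -1 0 0 2 0 0 0; -1 0 0 2 0 0 0; -1 0 0 0 0 0 0; -1 0 0 0 0 0 0",
)

```text
clock: 14.72
eef_pos: [646.1, 140.9, 26.2]
tool_rot: [3.141, 0.002, 0.0]
force: [0.6, 0.0, -1.0]
width: 49.6
gripper_force: 63.0
```

```bash
python3 - <<'E'
from h import *
d=grab('wrist','w9.png'); H,S,V=planes(d); r=read_state(); print(r['eef_pos'],r['width'],r['force'])
z=r['eef_pos'][2]+21.7+32; X=r['eef_pos'][:2]
meas('bush',(S>120)&(H>20)&(H<38),d,X,z,110)
meas('pulley',(H>85)&(H<118)&(V<160)&(V>45)&(S>5),d,X,23,110)
cv2.imwrite('pics/c9.png',cv2.resize(d['color'][130:430,170:470,::-1],(600,600)))
E
```

```text
[647.48174437 141.08284211  27.47161559] 49.28894892194588 [ 0.04148885  0.19909817 -1.33460987]
bush [319 344] [647.6 141.4] 52.4 [647.9 141.1] 54.4
pulley [319 278] [648.5 141.7] 79.5 [648.2 141.8] 81.8
```

View pics/c9.png

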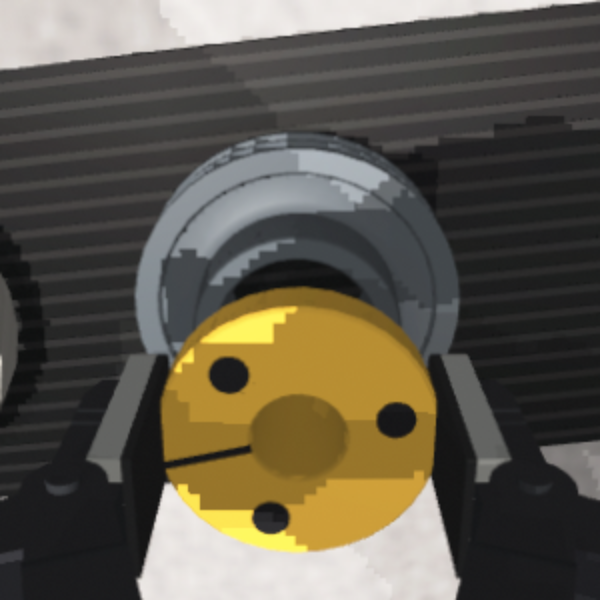

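The bush is held level directly over the pulley bore, within 1 mm of centre. Insert.

Request:
move_arm(
  targets="-1 0.05 0 1 0 0 0; -1 0 0 1 0 0 0; -1 0 0 0.7 0 0 0; -1 0 0 0.3 0 0 0; -1 0 0 0 0 0 0",
)

```text
clock: 15.18
eef_pos: [647.2, 141.0, -4.0]
tool_rot: [3.141, 0.001, 0.0]
force: [-0.3, 0.3, -1.3]
width: 49.6
gripper_force: 63.0
```

Request:
move_arm(
  targets="-1 0 0 0.15 0 0 0; -1 0 0 0.1 0 0 0; -1 0 0 0 0 0 0",
)

```text
clock: 15.43
eef_pos: [648.0, 141.1, -4.6]
tool_rot: [-3.141, -0.0, 0.0]
force: [-3.5, 0.3, 5.4]
width: 49.4
gripper_force: 63.8
```

Seated at the predicted height. Release and go to the cover.

Request:
move_arm(
  targets="1 0 0 0 0 0 0; 1 0 0 0 0 0 0; 1 0 0 0 0 0 0; 1 0 0 0 0 0 0; 1 0 0 -1 0 0 0",
)

```text
clock: 15.85
eef_pos: [646.1, 140.8, 2.5]
tool_rot: [3.141, 0.004, 0.0]
force: [-0.2, -0.3, -0.5]
width: 85.3
gripper_force: 0.0
```

Request:
move_arm(
  targets="1 0 0 -3 0 0 0; 1 0 0 -4 0 0 0; 1 0 0 -2.2 0 0 0; 1 -2.8 2.1 0 0 0 0; 1 -2.8 2.1 0 0 0 0",
)

```text
clock: 16.27
eef_pos: [594.1, 100.4, 98.8]
tool_rot: [-3.14, -0.007, 0.003]
force: [-0.5, -1.5, -0.8]
width: 85.5
gripper_force: 0.0
```

Request:
move_arm(
  targets="1 -2.8 2.1 0 0 0 0; 1 -2.8 2.1 0 0 0 0; 1 -2.8 2.1 0 0 0 0; 1 -2.8 2.1 0 0 0 0; 1 -2.8 2 0 0 0 0",
)

```text
clock: 16.68
eef_pos: [450.8, -6.0, 96.9]
tool_rot: [3.141, -0.001, 0.0]
force: [-0.4, -0.1, -0.9]
width: 85.5
gripper_force: 0.0
```

Request:
move_arm(
  targets="1 0 0 0 0 0 0; 1 0 0 0 0 0 0",
)

```text
clock: 16.85
eef_pos: [450.8, -6.2, 97.0]
tool_rot: [3.142, -0.0, -0.003]
force: [1.0, -0.4, 0.2]
width: 85.8
gripper_force: 0.0
```

```bash
python3 - <<'E'
from h import *
d=grab('wrist','w10.png'); H,S,V=planes(d); r=read_state(); print(r['eef_pos'])
meas('cover hull z10',(V>172),d,(450,-4),10,120)
meas('spigot hole',(V<95),d,(450,-4),36,25)
d=grab('top','t10.png'); H,S,V=planes(d)
meas('bush',(S>120)&(H>20)&(H<38),d,(646,141),49,28)
meas('pulley',(((H>85)&(H<118)&(S>5)&(V<150))|(S>120))&(V>45),d,(646,141),23,30)
E
```

```text
[452.72003822  -5.14350279  96.96123852]
cover hull z10 [316 233] [457.8  -1.8] 67.8 [458.3  -4. ] 76.0
spigot hole [315 245] [454.7  -3.7] 33.8 [455.5  -3.4] 36.7
bush [246 201] [646.1 140.2] 51.6 [646. 140.] 53.1
pulley [249 203] [645.4 140.9] 78.5 [645.2 140.8] 79.3
```

The pulley and bush sit at (645.4,140.9) against a target of (646.0,141.1). Now grip the cover across its boss.

Request:
move_arm(
  targets="1 0 -0.1 3 0 0 0; 1 0 0 3 0 0 0; 1 0 0 3 0 0 0; 1 0 0 2.2 0 0 0; 1 0 0 1.4 0 0 0",
)

```text
clock: 17.37
eef_pos: [450.0, -0.6, -15.2]
tool_rot: [-3.135, 0.008, 0.002]
force: [-0.0, 1.5, -0.5]
width: 85.1
gripper_force: 0.0
```

Request:
move_arm(
  targets="1 0 0 0 0 0 0; 1 0 0 0 0 0 0; -1 0 0 0 0 0 0; -1 0 0 0 0 0 0; -1 0 0 0 0 0 0",
)

```text
clock: 17.78
eef_pos: [450.0, -1.5, -12.8]
tool_rot: [-3.135, 0.006, 0.0]
force: [-0.3, 0.1, -0.4]
width: 51.6
gripper_force: 0.0
```

Request:
move_arm(
  targets="-1 0 0 0 0 0 0; -1 0 0 0 0 0 0; -1 0 0 0 0 0 0; -1 0 0 0 0 0 0",
)

```text
clock: 18.12
eef_pos: [449.7, -1.8, -12.6]
tool_rot: [-3.135, 0.006, -0.0]
force: [0.1, 0.6, 9.6]
width: 26.4
gripper_force: 58.5
```

The arm hit its reach limit near the base and stopped at -12.6, gripping the spigot instead (26.4 + 3 ≈ 30 mm). The hold is firm, so I try a gentle lift.

Request:
move_arm(
  targets="-1 0 0 -1 0 0 0; -1 0 0 -1 0 0 0; -1 0 0 -1 0 0 0; -1 0 0 0 0 0 0; -1 0 0 0 0 0 0",
)

```text
clock: 18.53
eef_pos: [449.7, -1.8, 16.8]
tool_rot: [-3.136, 0.006, 0.0]
force: [0.2, 1.0, -1.8]
width: 26.1
gripper_force: 59.4
```

```bash
python3 - <<'E'
from h import *
r=read_state(); print({k:np.round(r[k],3) for k in r})
E
```

```text
{'clock': np.float64(18.533), 'qpos': array([-0.221,  0.691,  0.248,  2.201, -0.551,  0.316, -1.07 ]), 'qd': array([ 0.008,  0.016, -0.01 ,  0.005, -0.004, -0.002,  0.004]), 'tau': array([-9.6000e-02, -4.6549e+01,  3.9320e+00, -6.1740e+00,  2.8000e-02,
        8.5000e-02, -2.1000e-02]), 'eef_pos': array([449.723,  -1.798,  16.784]), 'tool_rot': array([-3.136,  0.006,  0.   ]), 'force': array([ 0.18 ,  0.995, -1.832]), 'torque': array([0.026, 0.042, 0.004]), 'gripper_force': np.float64(59.419), 'width': np.float64(26.14)}
```

Request:
move_arm(
  targets="-1 0 0 -2 0 0 0; -1 0 0 -2 0 0 0; -1 3.5 -0.4 0 0 0 0; -1 3.5 -0.4 0 0 0 0; -1 3.5 -0.4 0 0 0 0",
)

```text
clock: 18.95
eef_pos: [555.5, 10.2, 55.7]
tool_rot: [-3.135, 0.008, -0.0]
force: [0.5, -0.5, -2.4]
width: 26.0
gripper_force: 59.6
```

Request:
move_arm(
  targets="-1 3.5 -0.4 0 0 0 0; -1 3.5 -0.4 0 0 0 0; -1 3.5 -0.4 0 0 0 0; -1 0 0 0 -0.3 0.35 0; -1 0 0 0 0 0 0",
)

```text
clock: 19.37
eef_pos: [660.2, 22.5, 53.2]
tool_rot: [-3.141, 0.002, 0.001]
force: [-0.1, 0.7, -1.8]
width: 26.3
gripper_force: 59.6
```

Request:
move_arm(
  targets="-1 0 0 0 0 0 0; -1 0 0 0 0 0 0",
)

```text
clock: 19.53
eef_pos: [657.6, 21.4, 54.2]
tool_rot: [-3.141, 0.004, -0.001]
force: [0.2, -1.5, -1.5]
width: 26.4
gripper_force: 59.6
```

```bash
python3 - <<'E'
from h import *
r=read_state(); print({k:np.round(r[k],4) for k in ('eef_pos','tool_rot','width','force')})
d=grab('wrist','w11.png')
H,S,V=planes(d); m=(V>172)
cv2.imwrite('pics/c11.png',cv2.resize(d['color'][130:430,170:470,::-1],(600,600)))
E
```

```text
{'eef_pos': array([657.6249,  21.4272,  54.1714]), 'tool_rot': array([-3.1406e+00,  4.3000e-03, -1.2000e-03]), 'width': np.float64(26.4261), 'force': array([ 0.1788, -1.5361, -1.5356])}
```

View pics/c11.png

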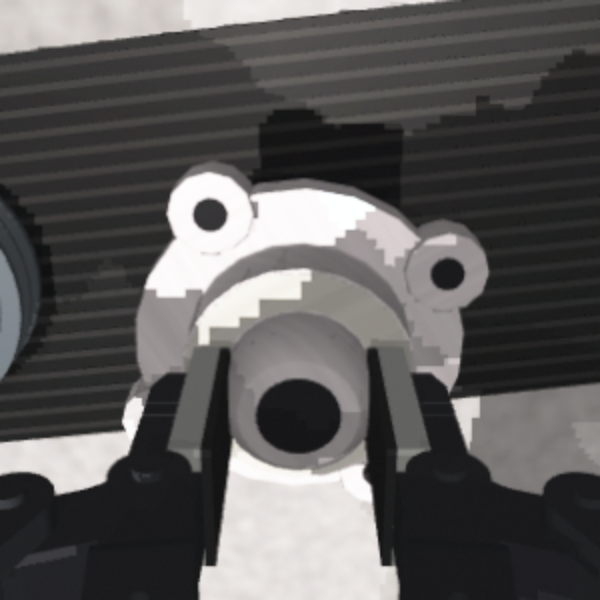

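The cover hangs level between the pads, over the mat's middle. Lower it.

Request:
move_arm(
  targets="-1 0 0 2.5 0 0 0; -1 0 0 2 0 0 0; -1 0 0 1 0 0 0; -1 0 0 0.3 0 0 0; -1 0 0 0 0 0 0",
)

```text
clock: 20.0
eef_pos: [658.7, 21.7, -3.5]
tool_rot: [-3.141, 0.003, -0.001]
force: [0.2, -0.0, -2.3]
width: 26.4
gripper_force: 59.6
```

Request:
move_arm(
  targets="-1 0 0 0 0 0 0; -1 0 0 0 0 0 0",
)

```text
clock: 20.17
eef_pos: [660.6, 21.7, -1.6]
tool_rot: [-3.141, -0.001, -0.0]
force: [0.7, -0.6, -0.6]
width: 26.5
gripper_force: 59.6
```

Request:
move_arm(
  targets="-1 0 0 0.4 0 0 0; -1 0 0 0.2 0 0 0; -1 0 0 0 0 0 0; -1 0 0 0 0 0 0",
)

```text
clock: 20.5
eef_pos: [659.4, 22.0, -9.0]
tool_rot: [-3.141, 0.002, -0.0]
force: [-0.1, 0.2, -1.0]
width: 26.6
gripper_force: 59.6
```

Request:
move_arm(
  targets="-1 0 0 0.1 0 0 0; -1 0 0 0 0 0 0; -1 0 0 0 0 0 0",
)

```text
clock: 20.75
eef_pos: [659.8, 21.9, -9.4]
tool_rot: [-3.141, 0.001, -0.0]
force: [-0.8, -0.5, 3.4]
width: 26.5
gripper_force: 60.1
```

Landed. Release and go to the ring.

Request:
move_arm(
  targets="1 0 0 0 0 0 0; 1 0 0 0 0 0 0; 1 0 0 0 0 0 0; 1 0 0 0 0 0 0; 1 0 0 -2 0 0 0",
)

```text
clock: 21.17
eef_pos: [656.4, 22.2, 6.7]
tool_rot: [-3.141, 0.008, -0.0]
force: [-0.4, 0.7, 0.2]
width: 84.3
gripper_force: 0.0
```

Request:
move_arm(
  targets="1 0 0 -4 0 0 0; 1 0 0 -4 0 0 0; 1 -1 3.7 0 0 0 0; 1 -1 3.7 0 0 0 0; 1 -1 3.7 0 0 0 0",
)

```text
clock: 21.58
eef_pos: [630.1, -89.6, 91.1]
tool_rot: [-3.141, -0.001, 0.002]
force: [-0.2, -0.5, 0.0]
width: 85.3
gripper_force: 0.0
```

Request:
move_arm(
  targets="1 -1 3.7 0 0 0 0; 1 -1 3.7 0 0 0 0; 1 -1 3.7 0 0 0 0; 1 -1 3.7 0 0 0 0; 1 -1 3.7 0 0 0 0",
)

```text
clock: 22.0
eef_pos: [578.9, -275.9, 90.0]
tool_rot: [-3.141, 0.001, -0.0]
force: [0.5, 0.4, 0.7]
width: 85.0
gripper_force: 0.0
```

Request:
move_arm(
  targets="1 -1 3.7 0 0 0 0; 1 -1 3.7 0 0 0 0; 1 -1 3.7 0 0 0 0; 1 -1 3.7 0 0 0 0; 1 0 0 0 0 0 0",
)

```text
clock: 22.42
eef_pos: [533.3, -434.2, 90.7]
tool_rot: [3.133, 0.004, -0.012]
force: [-0.8, -2.0, 0.5]
width: 85.6
gripper_force: 0.0
```

Request:
move_arm(
  targets="1 0 0 0 0 0 0; 1 0 0 0 0 0 0",
)

```text
clock: 22.58
eef_pos: [539.5, -421.6, 89.5]
tool_rot: [-3.14, 0.001, -0.001]
force: [0.1, -0.1, 0.1]
width: 85.4
gripper_force: 0.0
```

```bash
python3 - <<'E'
from h import *
d=grab('wrist','w12.png'); H,S,V=planes(d); r=read_state(); print(r['eef_pos'],r['tool_rot'])
meas('ring',(S>110)&(H<20),d,(539.5,-426),10,110)
d=grab('top','t12.png'); H,S,V=planes(d)
meas('cover z13',(V>150),d,(659,22),13,30)
meas('spigot hole',(V<100),d,(659,22),39,7)
meas('bush',(S>120)&(H>20)&(H<38),d,(646,141),49,28)
cv2.imwrite('pics/c12.png',cv2.resize(d['color'][140:250,150:450,::-1],(800,293)))
E
```

```text
[ 540.34521168 -420.4402839    89.50779009] [-3.13902826e+00  1.01518078e-03  1.08467379e-03]
ring [326 235] [ 540.  -425.7] 53.7 [ 540.1 -425.5] 54.7
cover z13 [304 197] [659.6  22.1] 82.7 [659.7  21.6] 87.6
spigot hole [304 195] [660.4  22. ] 13.8 [660.4  22. ] 14.0
bush [246 201] [646.1 140.3] 51.5 [646. 140.] 53.1
```

The cover is on target at (659.6,22.0). Grip the ring.

Request:
move_arm(
  targets="1 0 0.35 3 0 0 0; 1 0 0 3 0 0 0; 1 0 0 3 0 0 0; 1 0 0 2.5 0 0 0; 1 0 0 1 0 0 0",
)

```text
clock: 23.1
eef_pos: [538.6, -421.3, -39.0]
tool_rot: [-3.136, 0.005, 0.002]
force: [-1.1, 1.0, 0.1]
width: 85.5
gripper_force: 0.0
```

Request:
move_arm(
  targets="1 0 0 0 0 0 0; 1 0 0 0 0 0 0; -1 0 0 0 0 0 0; -1 0 0 0 0 0 0; -1 0 0 0 0 0 0",
)

```text
clock: 23.52
eef_pos: [540.5, -426.4, -33.2]
tool_rot: [3.141, -0.001, -0.0]
force: [-1.4, 1.7, 18.5]
width: 51.4
gripper_force: 20.9
```

Request:
move_arm(
  targets="-1 0 0 0 0 0 0; -1 0 0 0 0 0 0; -1 0 0 0 0 0 0; -1 0 0 0 0 0 0",
)

```text
clock: 23.85
eef_pos: [543.1, -434.8, -28.6]
tool_rot: [3.127, -0.009, -0.001]
force: [0.0, -7.3, 13.7]
width: 6.8
gripper_force: 6.9
```

The ring slipped out low as the pads' swing pushed the tool up. Open, rise and measure again.

Request:
move_arm(
  targets="1 0 0 -0.5 0 0 0; 1 0 0 -1 0 0 0; 1 0 0 -4 0 0 0; 1 0 0 -4 0 0 0; 1 0 0 -3 0 0 0",
)

```text
clock: 24.27
eef_pos: [540.0, -425.7, 93.1]
tool_rot: [-3.142, 0.0, -0.0]
force: [0.9, 0.0, -0.1]
width: 67.3
gripper_force: 0.0
```

Request:
move_arm(
  targets="0.32 0 0 0 0 0 0; 0.32 0 0 0 0 0 0; 0.32 0 0 0 0 0 0; 0.32 0 0 0 0 0 0",
)

```text
clock: 24.6
eef_pos: [538.7, -424.3, 88.5]
tool_rot: [-3.138, 0.003, -0.0]
force: [-0.1, -0.2, 0.2]
width: 56.5
gripper_force: 0.0
```

```bash
python3 - <<'E'
from h import *
d=grab('wrist','w13.png'); H,S,V=planes(d); r=read_state(); print(r['eef_pos'],r['tool_rot'],r['width'],r['force'])
meas('ring',(S>110)&(H<20),d,(539.5,-426),10,150)
d=grab('top','t13.png'); H,S,V=planes(d); meas('ringtop',(S>110)&(H<20),d,(539.5,-426),10,24)
E
```

```text
[ 538.69191233 -424.4746132    88.28014438] [-3.13852732e+00  3.62486592e-03 -1.21255380e-04] 56.37820308891051 [ 0.88838819  0.48219668 -0.82781258]
ring [322 234] [ 539.8 -421.7] 53.6 [ 539.8 -421.8] 54.4
ringtop [514 249] [ 538.8 -420.9] 53.2 [ 538.5 -421.1] 54.4
```

The ring lies flat at (539.8,-421.7). Retry with the fingers pre-closed a little and lower down.

Request:
move_arm(
  targets="0.4 0.05 -0.38 3 0 0 0; 0.4 0 0 3 0 0 0; 0.4 0 0 3 0 0 0; 0.4 0 0 2 0 0 0; 0.4 0 0 1 0 0 0",
)

```text
clock: 25.12
eef_pos: [537.4, -419.5, -34.6]
tool_rot: [-3.136, 0.007, -0.0]
force: [-0.9, 0.0, 0.5]
width: 59.6
gripper_force: 0.0
```

Request:
move_arm(
  targets="0.4 0 0 0.4 0 0 0; 0.4 0 0 0.3 0 0 0; 0.4 0 0 0 0 0 0; 0.4 0 0 0 0 0 0; 0.4 0 0 0 0 0 0",
)

```text
clock: 25.53
eef_pos: [540.7, -422.6, -35.7]
tool_rot: [3.141, -0.001, -0.0]
force: [0.6, -0.3, 0.0]
width: 59.8
gripper_force: 0.0
```

Request:
move_arm(
  targets="0.4 0 0 0.4 0 0 0; 0.4 0 0 0 0 0 0; 0.4 0 0 0 0 0 0; 0.4 0 0 0 0 0 0",
)

```text
clock: 25.87
eef_pos: [540.0, -421.7, -41.0]
tool_rot: [-3.141, 0.001, -0.0]
force: [-0.0, -0.2, -0.4]
width: 60.0
gripper_force: 0.0
```

Request:
move_arm(
  targets="0.4 0 0 0.2 0 0 0; 0.4 0 0 0 0 0 0; 0.4 0 0 0 0 0 0",
)

```text
clock: 26.12
eef_pos: [539.8, -421.6, -43.3]
tool_rot: [-3.141, 0.002, -0.0]
force: [-0.1, 0.0, -0.0]
width: 59.8
gripper_force: 0.0
```

Request:
move_arm(
  targets="-1 0 0 0 0 0 0; -1 0 0 0 0 0 0; -1 0 0 0 0 0 0; -1 0 0 0 0 0 0",
)

```text
clock: 26.45
eef_pos: [540.5, -423.0, -41.6]
tool_rot: [3.141, -0.0, -0.0]
force: [-0.8, -0.6, 7.0]
width: 51.1
gripper_force: 65.0
```

Ring gripped (51.1 + 3 ≈ 54 mm). Carry it over the cover.

Request:
move_arm(
  targets="-1 0 0 -1 0 0 0; -1 0 0 -4 0 0 0; -1 0 0 -4 0 0 0; -1 0 0 -4 0 0 0; -1 1 -3.7 0 0 0 0",
)

```text
clock: 26.87
eef_pos: [549.7, -399.8, 97.0]
tool_rot: [3.123, -0.009, -0.011]
force: [0.7, -3.0, 0.2]
width: 50.9
gripper_force: 62.9
```

Request:
move_arm(
  targets="-1 1 -3.7 0 0 0 0; -1 1 -3.7 0 0 0 0; -1 1 -3.7 0 0 0 0; -1 1 -3.7 0 0 0 0; -1 1 -3.7 0 0 0 0",
)

```text
clock: 27.28
eef_pos: [600.2, -197.9, 87.5]
tool_rot: [-3.14, 0.001, -0.001]
force: [0.3, 0.9, -0.7]
width: 50.8
gripper_force: 62.9
```

Request:
move_arm(
  targets="-1 1 -3.7 0 0 0 0; -1 1 -3.7 0 0 0 0; -1 1 -3.7 0 0 0 0; -1 1 -3.7 0 0 0 0; -1 1 -3.7 0 0 0 0",
)

```text
clock: 27.7
eef_pos: [650.2, -12.8, 87.5]
tool_rot: [-3.141, 0.001, -0.0]
force: [0.4, -0.3, -0.8]
width: 51.1
gripper_force: 62.9
```

Request:
move_arm(
  targets="-1 1.1 -3.7 0 0 0 0; -1 0 0 0 0 0 0; -1 0 0 3 0 0 0; -1 0 0 3 0 0 0; -1 0 0 1 0 0 0",
)

```text
clock: 28.12
eef_pos: [658.0, 22.9, 13.6]
tool_rot: [-3.14, 0.007, 0.001]
force: [-1.8, -0.3, -0.6]
width: 50.9
gripper_force: 62.9
```

Request:
move_arm(
  targets="-1 0 0 0 0 0 0; -1 0 0 0 0 0 0; -1 0 0 0 0 0 0; -1 0 0 0 0 0 0",
)

```text
clock: 28.45
eef_pos: [662.5, 21.7, 19.0]
tool_rot: [-3.141, -0.002, -0.001]
force: [0.1, 0.4, -0.7]
width: 50.7
gripper_force: 62.9
```

```bash
python3 - <<'E'
from h import *
d=grab('wrist','w14.png'); H,S,V=planes(d); r=read_state(); print(r['eef_pos'],r['tool_rot'],r['width'],r['force'])
X=r['eef_pos'][:2]; z=r['eef_pos'][2]+41.6+10
meas('ring',(S>110)&(H<20),d,X,z,130)
p=proj(d,[[660.8,22,39]])[0].astype(int); print(p)
# dark hole of spigot inside
meas('hole',(V<60),d,(660.8,22),39,24)
k=(np.abs(S)<60)&(V>0)
print(V[p[1]-40:p[1]+44:6,p[0]-48:p[0]+49:6])
E
```

```text
[662.40882702  21.92219381  18.88180539] [-3.14060966e+00 -1.62309875e-03 -5.33882555e-04] 50.93574228776401 [ 1.60419213  0.23598644 -0.99290658]
ring [319 342] [663.3  21.9] 54.6 [663.5  22.2] 56.4
[318 306]
hole [318 306] [659.3  22. ] 14.7 [659.7  22. ] 15.5
[[155 106 249 141 140 146 131 123 104 111 119 121 123 121 120 118 141]
 [155 145 140 145 137 120 121 117 116 114 113 111 111 121 120 121 121]
 [153 143 133 128 126 122 133 249 236 133 117 113 112 109 107 118 128]
 [152 131 131 252 254 254 253 253 164 160 159 162 165 155 111 110 117]
 [126 189 254 253 253 254 253 230 160 159 162 160 161 166 162 161 107]
 [254 254 253 254 253 253 163 160 160 162 160 158 161 163 165 165 156]
 [162 167 160 161 158 153  28  27  28  28  28 128 157 160 166 162 160]
 [161 163 163 107 158 138  28  27  28  28  29  28 156 111 164 163 164]
 [163 160 235 108 146 156  28  28  28  27  28 118 153 102 193 164 162]
 [161 251 231 239 101 138  94  28  37  37  37 207 118 167 169 179 163]
 [159 253 254 235 232 113 182 178 172 170 178 123 165 167 180 181 142]
 [ 84  45 254 254 253 235 120 107 126 123 158 164 174 253 212 178 181]
 [ 93  50  41  69 253 253 252 252 222 231 253 246 253  52  52 109 198]
 [ 95  37  41  53  58  59  61 119 188  82  52  41 253 253  62 254  94]]
```

The ring is about 3 mm too far in +x compared with the spigot (663.3 against 659.5–660.4). Shift -2.5 mm and re-measure.

Request:
move_arm(
  targets="-1 -0.25 0 0.4 0 0 0; -1 0 0 0 0 0 0; -1 0 0 0 0 0 0; -1 0 0 0 0 0 0; -1 0 0 0 0 0 0",
)

```text
clock: 28.92
eef_pos: [658.7, 22.2, 13.2]
tool_rot: [-3.141, 0.001, -0.0]
force: [0.4, 0.2, -0.9]
width: 51.0
gripper_force: 62.9
```

```bash
python3 - <<'E'
from h import *
d=grab('wrist','w15.png'); H,S,V=planes(d); r=read_state(); print(r['eef_pos'],r['tool_rot'],r['force'])
X=r['eef_pos'][:2]; z=r['eef_pos'][2]+41.6+10
meas('ring',(S>110)&(H<20),d,X,z,130); meas('ring z-2',(S>110)&(H<20),d,X,z-2,130)
meas('hole',(V<60),d,(660.,22),39,24)
E
```

```text
[658.70920614  22.183762    13.18883031] [-3.14079363e+00  1.05788916e-03 -2.09385730e-04] [-0.70151005  0.40847317 -0.66517308]
ring [319 342] [659.6  22.4] 54.6 [659.8  22.5] 56.4
ring z-2 [319 339] [658.4  22.4] 55.5 [658.6  22.5] 57.3
hole [319 306] [658.9  22. ] 14.3 [659.6  22. ] 15.4
```

Now they are within 1 mm. Lower the ring.

Request:
move_arm(
  targets="-1 0 0 1 0 0 0; -1 0 0 0.8 0 0 0; -1 0 0 0.7 0 0 0; -1 0 0 0.3 0 0 0; -1 0 0 0 0 0 0",
)

```text
clock: 29.38
eef_pos: [657.6, 22.2, -16.1]
tool_rot: [-3.141, 0.003, -0.0]
force: [-0.1, -0.0, -0.3]
width: 51.2
gripper_force: 62.9
```

Request:
move_arm(
  targets="-1 0 0 0.15 0 0 0; -1 0 0 0 0 0 0; -1 0 0 0 0 0 0",
)

```text
clock: 29.63
eef_pos: [658.7, 22.2, -16.5]
tool_rot: [-3.141, 0.001, -0.0]
force: [-0.5, 0.1, -1.6]
width: 51.0
gripper_force: 62.9
```

Request:
move_arm(
  targets="-1 0 0 0.15 0 0 0; -1 0 0 0 0 0 0; -1 0 0 0 0 0 0",
)

```text
clock: 29.88
eef_pos: [658.8, 22.2, -16.7]
tool_rot: [-3.14, 0.001, -0.0]
force: [-2.8, 0.1, 7.8]
width: 51.1
gripper_force: 63.6
```

Seated on the boss. Release and go to the bearing.

Request:
move_arm(
  targets="1 0 0 0 0 0 0; 1 0 0 0 0 0 0; 1 0 0 0 0 0 0; 1 0 0 0 0 0 0; 1 0 0 -2 0 0 0",
)

```text
clock: 30.3
eef_pos: [655.3, 22.5, -1.4]
tool_rot: [-3.141, 0.008, -0.0]
force: [-0.1, 0.3, -1.4]
width: 85.5
gripper_force: 0.0
```

Request:
move_arm(
  targets="1 0 0 -4 0 0 0; 1 0 0 -4 0 0 0; 1 0 0 -1 0 0 0; 1 -1.3 -3.5 0 0 0 0; 1 -1.3 -3.5 0 0 0 0",
)

```text
clock: 30.72
eef_pos: [634.5, 89.4, 94.0]
tool_rot: [3.141, -0.003, -0.006]
force: [0.4, 1.3, -0.5]
width: 85.6
gripper_force: 0.0
```

Request:
move_arm(
  targets="1 -1.3 -3.5 0 0 0 0; 1 -1.3 -3.5 0 0 0 0; 1 -1.3 -3.5 0 0 0 0; 1 -1.3 -3.5 0 0 0 0; 1 -1.3 -3.5 0 0 0 0",
)

```text
clock: 31.13
eef_pos: [566.9, 268.8, 92.3]
tool_rot: [-3.141, 0.001, -0.0]
force: [0.2, 0.4, -0.0]
width: 85.4
gripper_force: 0.0
```

Request:
move_arm(
  targets="1 -1.3 -3.5 0 0 0 0; 1 -1.3 -3.5 0 0 0 0; 1 -1.3 -3.5 0 0 0 0; 0.4 -1.3 -3.5 0 0 0 0; 0.4 0 0 0 0 0 0",
)

```text
clock: 31.55
eef_pos: [509.7, 418.6, 91.5]
tool_rot: [-3.134, 0.005, 0.012]
force: [-0.9, 1.8, 0.2]
width: 63.9
gripper_force: 0.0
```

Request:
move_arm(
  targets="0.4 0 0 0 0 0 0; 0.4 0 0 0 0 0 0; 0.4 0 0 0 0 0 0",
)

```text
clock: 31.8
eef_pos: [516.8, 405.2, 92.6]
tool_rot: [3.141, 0.001, -0.003]
force: [-0.5, -0.6, -0.5]
width: 59.9
gripper_force: 0.0
```

```bash
python3 - <<'E'
from h import *
d=grab('wrist','w16.png'); H,S,V=planes(d); r=read_state(); print(r['eef_pos'],r['tool_rot'],r['width'])
meas('bearing bright',(V>185),d,(518.5,408.7),15,75); meas('bearing dark',(V<75),d,(518.5,408.7),15,60)
d=grab('top','t16.png'); H,S,V=planes(d)
meas('ring',(S>110)&(H<20),d,(659.5,22),35,24); meas('cover',(V>150)|((S>110)&(H<20)),d,(659.5,22),13,32)
E
```

```text
[516.95426636 405.09083209  92.75363629] [ 3.14149022e+00  6.08813136e-04 -3.16230029e-03] 59.73473905825644
bearing bright [314 233] [516.5 410. ] 51.4 [516.  411.2] 55.0
bearing dark [314 233] [517.6 408.9] 43.4 [517.6 408.9] 43.8
ring [304 195] [657.5  21.4] 52.3 [657.4  21.4] 52.7
cover [304 197] [659.9  22.2] 82.4 [659.7  21.6] 87.6
```

The ring and cover look right from the top. Grip the bearing at (517.7,408.9).

Request:
move_arm(
  targets="0.4 0.2 -0.15 3 0 0 0; 0.4 0 0 3 0 0 0; 0.4 0 0 3 0 0 0; 0.4 0 0 2.5 0 0 0; 0.4 0 0 1 0 0 0",
)

```text
clock: 32.32
eef_pos: [516.0, 406.1, -35.9]
tool_rot: [3.139, 0.006, -0.002]
force: [-0.8, -0.4, 0.3]
width: 59.9
gripper_force: 0.0
```

Request:
move_arm(
  targets="0.4 0 0 0.5 0 0 0; 0.4 0 0 0 0 0 0; 0.4 0 0 0 0 0 0; 0.4 0 0 0 0 0 0",
)

```text
clock: 32.65
eef_pos: [519.1, 409.4, -35.6]
tool_rot: [-3.139, -0.001, -0.001]
force: [0.7, 0.6, -0.2]
width: 60.0
gripper_force: 0.0
```

Request:
move_arm(
  targets="-1 0 0 0 0 0 0; -1 0 0 0 0 0 0; -1 0 0 0 0 0 0; -1 0 0 0 0 0 0; -1 0 0 0 0 0 0",
)

```text
clock: 33.07
eef_pos: [518.9, 409.5, -35.1]
tool_rot: [-3.139, -0.001, -0.0]
force: [0.0, -0.8, 6.0]
width: 49.8
gripper_force: 61.0
```

Request:
move_arm(
  targets="-1 0 0 -1 0 0 0; -1 0 0 -4 0 0 0; -1 0 0 -4 0 0 0; -1 0 0 -4 0 0 0; -1 1.1 3.6 0 0 0 0",
)

```text
clock: 33.48
eef_pos: [530.3, 385.7, 101.4]
tool_rot: [-3.125, -0.009, 0.012]
force: [1.6, 2.0, -0.9]
width: 49.1
gripper_force: 62.8
```

Request:
move_arm(
  targets="-1 1.1 3.6 0 0 0 0; -1 1.1 3.6 0 0 0 0; -1 1.1 3.6 0 0 0 0; -1 1.1 3.6 0 0 0 0; -1 1.1 3.6 0 0 0 0",
)

```text
clock: 33.9
eef_pos: [584.2, 191.1, 93.7]
tool_rot: [-3.14, 0.0, 0.0]
force: [1.1, 0.1, -1.2]
width: 49.4
gripper_force: 62.8
```

Request:
move_arm(
  targets="-1 1.1 3.6 0 0 0 0; -1 1.1 3.6 0 0 0 0; -1 1.1 3.6 0 0 0 0; -1 1.1 3.6 0 0 0 0; -1 1.1 3.6 0 0 0 0",
)

```text
clock: 34.32
eef_pos: [639.2, 10.9, 93.4]
tool_rot: [-3.141, 0.0, -0.0]
force: [0.4, 0.6, -0.9]
width: 49.4
gripper_force: 62.8
```

Request:
move_arm(
  targets="-1 1.1 3.6 0 0 0 0; -1 1.1 3.6 0 0 0 0; -1 1.2 3.8 0 0 0 0; -1 0 0 0 0 0 0; -1 0 0 0 0 0 0",
)

```text
clock: 34.73
eef_pos: [672.7, -102.3, 93.3]
tool_rot: [3.14, -0.0, -0.006]
force: [-0.3, 1.3, -1.7]
width: 48.9
gripper_force: 62.7
```

Request:
move_arm(
  targets="-1 0 0 0 0 0 0; -1 0 0 0 0 0 0; -1 0 0 0 0 0 0; -1 0 0 0 0 0 0",
)

```text
clock: 35.07
eef_pos: [672.7, -95.4, 92.1]
tool_rot: [-3.14, 0.001, 0.002]
force: [0.3, 0.1, -0.5]
width: 49.1
gripper_force: 62.7
```

Request:
move_arm(
  targets="-1 0 0 3 0 0 0; -1 0 0 3 0 0 0; -1 0 0 3 0 0 0; -1 0 0 2 0 0 0; -1 0 0 0.8 0 0 0",
)

```text
clock: 35.48
eef_pos: [669.9, -95.5, -29.5]
tool_rot: [-3.139, 0.007, 0.001]
force: [-0.7, -0.0, -0.5]
width: 48.9
gripper_force: 62.7
```

Request:
move_arm(
  targets="-1 0 0 0 0 0 0; -1 0 0 0 0 0 0; -1 0 0 0 0 0 0; -1 0 0 0 0 0 0; -1 0 0 0 0 0 0",
)

```text
clock: 35.9
eef_pos: [673.7, -97.4, -24.4]
tool_rot: [-3.141, -0.001, -0.0]
force: [0.8, -0.6, -1.1]
width: 49.2
gripper_force: 62.7
```

Request:
move_arm(
  targets="-1 0 0 0.4 0 0 0; -1 0 0 0.15 0 0 0; -1 0 0 0 0 0 0; -1 0 0 0 0 0 0",
)

```text
clock: 36.23
eef_pos: [672.3, -97.3, -31.7]
tool_rot: [-3.141, 0.002, -0.0]
force: [0.4, -0.2, -0.9]
width: 49.4
gripper_force: 62.7
```

Request:
move_arm(
  targets="-1 0 0 0.1 0 0 0; -1 0 0 0 0 0 0; -1 0 0 0 0 0 0",
)

```text
clock: 36.48
eef_pos: [672.5, -97.4, -32.1]
tool_rot: [-3.141, 0.001, -0.0]
force: [-1.3, 1.0, 3.1]
width: 49.6
gripper_force: 63.2
```

Landed. Release, retreat clear of the top view, and check.

Request:
move_arm(
  targets="1 0 0 0 0 0 0; 1 0 0 0 0 0 0; 1 0 0 0 0 0 0; 1 0 0 0 0 0 0; 1 0 0 -2 0 0 0",
)

```text
clock: 36.9
eef_pos: [669.3, -96.4, -16.1]
tool_rot: [-3.139, 0.008, -0.0]
force: [-0.8, -0.2, -0.6]
width: 85.6
gripper_force: 0.0
```

Request:
move_arm(
  targets="1 0 0 -4 0 0 0; 1 0 0 -4 0 0 0; 1 0 0 -4 0 0 0; 1 -2 3.5 0 0 0 0; 1 -2 3.5 0 0 0 0",
)

```text
clock: 37.32
eef_pos: [636.2, -165.3, 110.5]
tool_rot: [-3.141, -0.006, 0.007]
force: [-1.4, -1.2, -0.9]
width: 85.5
gripper_force: 0.0
```

Request:
move_arm(
  targets="1 -2 3.5 0 0 0 0; 1 -2 3.5 0 0 0 0; 1 -2 3.5 0 0 0 0; 1 -2 3.5 0 0 0 0; 1 -2 3.5 0 0 0 0",
)

```text
clock: 37.73
eef_pos: [531.5, -343.9, 107.5]
tool_rot: [-3.141, 0.001, -0.0]
force: [-0.1, -0.3, 0.3]
width: 85.3
gripper_force: 0.0
```

Request:
move_arm(
  targets="1 0 3.5 0 0 0 0; 1 0 3.5 0 0 0 0; 1 0 0 0 0 0 0; 1 0 0 0 0 0 0; 1 0 0 0 0 0 0",
)

```text
clock: 38.15
eef_pos: [532.6, -411.7, 107.0]
tool_rot: [-3.139, 0.002, -0.0]
force: [0.0, 0.6, 0.4]
width: 85.2
gripper_force: 0.0
```

```bash
python3 - <<'E'
from h import *
r=read_state(); print(r['eef_pos'],r['force'])
d=grab('top','t17.png'); s=grab('scene','s17.png'); H,S,V=planes(d)
meas('ring',(S>110)&(H<20),d,(659.5,22),35,24); meas('cover',(V>150)|((S>110)&(H<20)),d,(659.5,22),13,32)
meas('bush',(S>120)&(H>20)&(H<38),d,(646,141),49,28); meas('pulley',(((H>85)&(H<118)&(S>5)&(V<150))|(S>120))&(V>45),d,(646,141),23,30)
meas('bearing',V>150,d,(672.8,-97.4),18,20)
meas('tin',(V>180),d,(470,262),38,24); meas('sleeve',V<75,d,(430,-146),38,18)
a=cv2.resize(d['color'][140:260,155:455],(800,320),interpolation=cv2.INTER_CUBIC)
b=cv2.resize(s['color'][180:355,250:450],(320,280),interpolation=cv2.INTER_CUBIC); b=cv2.copyMakeBorder(b,0,0,0,480,0)
cv2.imwrite('pics/c17.png',np.vstack([a,b])[:,:,::-1])
E
```

```text
[ 532.57169101 -411.65249618  106.96264374] [0.03095639 0.64256823 0.37498459]
ring [304 195] [657.4  21.4] 52.3 [657.3  21.5] 52.8
cover [304 197] [659.9  22.2] 82.4 [659.7  21.6] 87.6
bush [246 201] [646.  140.2] 51.6 [646. 140.] 53.1
pulley [249 203] [645.3 141.1] 78.5 [645.1 140.5] 79.7
bearing [359 190] [671.3 -97.2] 50.2 [671.3 -97.1] 50.9
tin [188 286] [469.8 261.9] 53.9 [469.9 261.9] 54.8
sleeve [386 303] [ 430.1 -145.7] 34.9 [ 429.9 -145.2] 36.6
```

View pics/c17.png

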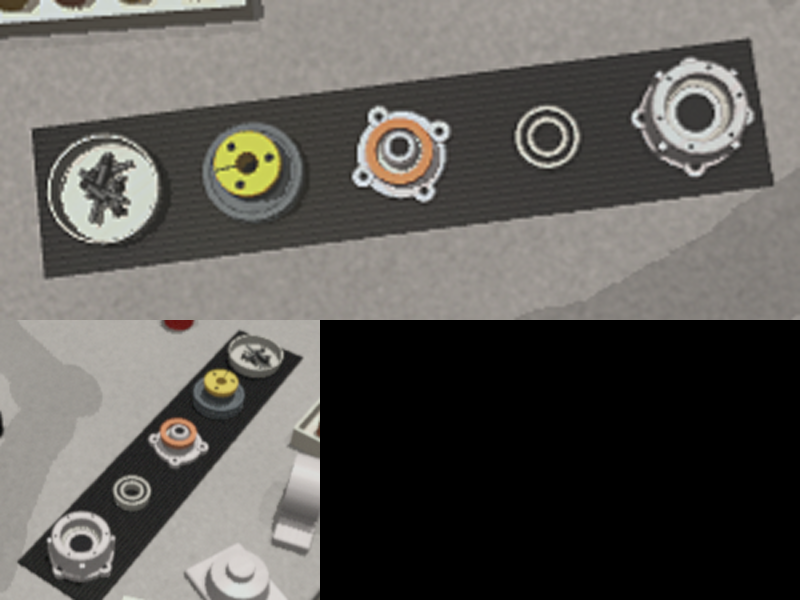

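The final view shows dish (105,188), pulley with bush (250,170), cover with ring round the spigot (400,150), bearing (547,136) and housing (693,112). The row is straight and every part is within about 1.5 mm of its slot. The tin and sleeve have not moved. Hand in.

```bash
python3 -c "
from cell import order
print(order.finish_job())"
```

```text
the job is handed in; nothing more can be done
None
```

The job is handed in at about 38 s of the 115 s allowed: bearing, cover with its ring and pulley with its bush lie in a straight, even row between housing and dish (each within about 1.5 mm of its slot); the sleeve and tin are unmoved, and I lifted the cover by its spigot because the arm could not reach down to the boss.

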